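# Lock the removed battery packs away

### The arm

A 7-joint arm with a two-finger parallel gripper is mounted at the origin on a cart in front of the work surface, level with it; the furniture and walls round the work are solid. World frame = base frame: x ahead of the robot, y to its left, z up, the work surface at z = 0. Lengths are in mm, angles in rad, forces in N, time in s.
With the tool pointing down it reaches from about 400 to 875 mm from the base axis. Payload 4.4 kg.
Tool frame: the origin (TCP) lies midway between the tips of the shut fingers; the grasp point (between the pads) lies 19 mm behind it (ctrl.pinch_z is the distance from the TCP to the grasp point, in mm); z points along the fingers, y is the line along which they close (so a half turn about z gives the same grasp; the last joint's range is limited). The gripper opens to 85 mm and grips with 20 to 120 N. Pads are 22 mm wide; open, the fingers measure 114 mm over their backs; the gripper's body (76 mm by 85 mm) begins 54 mm behind the grasp point. The pads swing forward as they close: fully open they stand 13 mm farther back than shut.
Start: joints at [-1.392, 0.628, 0.038, 1.517, -0.027, 0.996, -0.02], TCP at [157.509, 630.642, 194.413] pointing down, gripper open.
Joint ranges: [-3.06, 3.06], [-0.37, 2.12], [-1.25, 1.32], [0.18, 2.47], [-1.1, 4.24], [0.23, 1.98], [-2.94, 2.94]. Speed limits (rad/s): [2.57, 2.57, 3.14, 3.14, 3.14, 3.14, 3.14].

### API

Orientations are given as [roll, pitch, yaw] about the fixed x, y, z axes, in that order (R = Rz(yaw) Ry(pitch) Rx(roll)).
In Python, from cell import read_state, cams, order, ctrl gives the robot as it stands.
- The arm moves only by the tool move_arm, never from a script. Its argument "targets" is text: rows parted by semicolons, each of 7 numbers parted by spaces: the gripper's target within -1 to 1 (fully open at 1, half-way at 0, shut at -1), then the shift along the tool's x, y, z in cm, then the turn, a rotation vector about the tool's x, y, z in degrees. A call has 1 to 5 rows; each row shifts and turns the commanded pose from where the row before left it, along the tool's axes as they then stand; what a row does not reach is not made up. A row lasts 1/12 s, in which the tool goes at most 41.7 mm and 7.16 degrees, less where a joint would pass 70% of its speed; a pose out of reach is approached as far as the arm can. A call with a gripper value outside its range is refused whole. The fingers move at their own pace and stop on an object; the grip force is fixed at half the most. Time passes only in rows, so rows that do not move let the fingers close. It gives the time, the measured TCP pose, the force, the opening and the grip force at its end, in the units of the state.
- read_state(): the state, without advancing time (a new reading comes with each control period).
- cams.get_image(name): name is "scene" or "top"; returns a dict with "color" (384x512x3 uint8, red, green, blue), "fovy" (degrees; the focal length in pixels is half the picture's height over the tangent of half this angle, whatever the lens; pixels are square), "cx", "cy" (the principal point, pixels), "k1" (the pictures are not rectified: a ray, as slopes to the right and down, at radius r is drawn at 1 + k1 r^2 times it, then the intrinsics apply), "rvec" (rotation vector, rad) and "tvec" (3), from world to camera coordinates, as OpenCV has them. Camera axes: x right, y down, z forward; pixel columns grow to the right and rows downward; lengths in mm; the calibration is good to about 2 mm. A picture is of the moment at which its call begins. There is no depth.
- order.finish_job(): hands the job in; it is judged then, once.
The state is a dict: "clock": time; "qpos": joint angles; "qd": joint speeds; "tau": joint torques, N m; "eef_pos": TCP position; "tool_rot": TCP orientation; "force": force on the tool from outside, world axes, zero at the start; "torque": the same for the moment, N m; "width": finger opening in mm; "gripper_force": force on a finger pad.
Only numpy, scipy, OpenCV 4.12 (cv2) and the standard library are available. Lean on these libraries where they do the work, as an engineer would, in place of code of your own. Each camera call takes 0.05 s, during which the arm holds its last target. There are 200 camera calls.

### The job

Lock the removed battery packs away. The dial is read like a clock face: open the lock by turning the dial right (clockwise) to 3, then left past 12 to 10, then right to 1, pausing on each mark; then pull the drawer right out, take every battery pack off the turntable and lay them all in the drawer, push the drawer fully home, and last turn the dial back to 12 to lock it. Leave the other things on the bench where they are.

Things in the scene. Friction and masses are not known exactly. Their poses are not given: they have to be found in the camera images.
- cabinet: grey steel lock cabinet, 160 (x) x 200 (y) x 85 mm high, fixed; origin at the centre of its underside; x axis from its front (drawer, towards the robot) to its back. The dial is on its top, axis vertical, at local x = +10, y = 0 mm, in a ring with 12 black marks like a clock face: 12 is the double mark on the far side (+x), 3 is on the robot's right (-y).
- dial (a joint): angle of the dial, rad, 0 with its white pointer at 12, growing clockwise seen from above: an hour mark is 0.524, so 3 is 1.571, 1 is 0.524, 10 is -1.047. Stops at -2.4 and 2.4: it cannot pass 6. Stays where left (0.04 N m). The lock lets the drawer move only with the dial within about 0.2 of 1: do not turn the dial while the drawer is out, or it will not go in again.
- dial_grip (a point): point on the dial's axis at grip height, 109 mm above the bench. The black fluted grip is round, 52 mm across, from 5.5 to 37.5 mm above the cabinet's top; grip it from above at any yaw. Under it lies a steel skirt of 88 mm diameter, its top 5.5 mm above the cabinet's top.
- drawer (a joint): how far the drawer is pulled out in m, 0 shut, 0.12 fully out (stop), along the cabinet's -x; it moves against about 2 N of friction and stays where it is left
- drawer_pull (a point): centre of the drawer's pull: an aluminium block, 42 (x) x 14 (y) x 28 mm (z), standing straight out of the middle of the drawer front; 40 mm above the bench, 21 mm in front of the drawer front; axes as the cabinet's. Grip it from above across its 14 mm. The drawer front is 198 mm wide and reaches from 3 to 76 mm above the bench.
- drawer_in (a point): centre of the drawer's inner floor, 12 mm above the bench, axes as the cabinet's. Inside, the drawer is 115 (x) x 172 (y) mm; its side and back walls stand 38 mm above this floor, its front 64 mm. Fully out, all of the inside lies in front of the cabinet. Room for four packs, two by two.
- turntable: passive turntable: black foot and an aluminium disc of 200 mm diameter with a rubber mat; the mat is 24 mm above the bench, with a rim 4 mm thick standing 5 mm above the mat round the edge; it spins freely about the vertical through the origin (origin on the bench at the centre). Fixed in place.
- pack_1: black and red battery pack, a block 34 (x) x 50 (y) x 13 mm high with a short lead over +x that collides with nothing. Origin at the underside, in the middle of block and lead together: the block spans x from -33 to +1 mm, its centre is at x = -16, y = 0. Grip it across its 34 mm. About 45 g. Two to four packs are present (None: absent, or held).
- pack_2: black and red battery pack, a block 34 (x) x 50 (y) x 13 mm high with a short lead over +x that collides with nothing. Origin at the underside, in the middle of block and lead together: the block spans x from -33 to +1 mm, its centre is at x = -16, y = 0. Grip it across its 34 mm. About 45 g. Two to four packs are present (None: absent, or held).
- pack_3: black and red battery pack, a block 34 (x) x 50 (y) x 13 mm high with a short lead over +x that collides with nothing. Origin at the underside, in the middle of block and lead together: the block spans x from -33 to +1 mm, its centre is at x = -16, y = 0. Grip it across its 34 mm. About 45 g. Two to four packs are present (None: absent, or held).
- pack_4: black and red battery pack, a block 34 (x) x 50 (y) x 13 mm high with a short lead over +x that collides with nothing. Origin at the underside, in the middle of block and lead together: the block spans x from -33 to +1 mm, its centre is at x = -16, y = 0. Grip it across its 34 mm. About 45 g. Two to four packs are present (None: absent, or held).
- multimeter: bystander: yellow hand multimeter, 132 x 72 x 43 mm, loose, origin at the centre of its underside; leave it alone
- disk_large: bystander: hard disk drive, 148 x 102 x 28 mm, loose, origin at the centre of its underside; leave it alone
- heatsink_1: bystander: finned heat sink, 60 x 50 x 30 mm, loose, origin at the centre of its underside; leave it alone
Things that resemble listed ones, but are neither listed nor needed, are in the scene too. What is shaped like the pack_2 but orange or pink is not meant.

How it is judged (in metres and radians):
On the way, in this order (a step that is already met when the one before it is completed fails the run):
1. the dial is turned right and stopped on 3 (value of joint dial between 1.4208 and 1.7208 rad), for 0.3 s.
2. then left, past 12, and stopped on 10 (value of joint dial between -1.1972 and -0.897198 rad), for 0.3 s.
3. then right and stopped on 1 (value of joint dial between 0.373599 and 0.673599 rad), for 0.3 s.
4. the drawer is pulled out by more than 90 mm (value of joint drawer above 0.09 m), for 0.2 s.
5. every battery pack lies in the drawer (x of pack_1 in the frame of drawer_in between -0.062 and 0.062 m and y of pack_1 in the frame of drawer_in between -0.09 and 0.09 m and z of pack_1 in the frame of drawer_in between -0.012 and 0.032 m and x of pack_2 in the frame of drawer_in between -0.062 and 0.062 m and y of pack_2 in the frame of drawer_in between -0.09 and 0.09 m and z of pack_2 in the frame of drawer_in between -0.012 and 0.032 m and x of pack_3 in the frame of drawer_in between -0.062 and 0.062 m and y of pack_3 in the frame of drawer_in between -0.09 and 0.09 m and z of pack_3 in the frame of drawer_in between -0.012 and 0.032 m and x of pack_4 in the frame of drawer_in between -0.062 and 0.062 m and y of pack_4 in the frame of drawer_in between -0.09 and 0.09 m and z of pack_4 in the frame of drawer_in between -0.012 and 0.032 m and linear speed of each of pack_1, pack_2, pack_3, pack_4 below 0.03 m/s), for 0.2 s.
6. the drawer is shut (value of joint drawer below 0.008 m), for 0.2 s.
At the end, for the whole second after the job is handed in: all battery packs lie at rest inside the drawer, the drawer is shut to within 8 mm, and the dial stands on 12 to within 0.15 rad (each number likewise) (all of step 5 and value of joint drawer below 0.008 m and value of joint dial between -0.15 and 0.15 rad); the robot touches nothing.
It fails at once if another thing on the bench is pushed away by more than 40 mm (distance of any of multimeter, disk_large, heatsink_1 from where it was at the start of the episode above 0.04 m).
Of pack_1, pack_2, pack_3, pack_4 only 2 to 4 are there at a start; the rules pass over those that are not, and their reading is None.
At some moment in a run one of pack_1, pack_2, pack_3, pack_4 may be knocked a few centimetres aside while the robot is not near it.
Once in a run the grip may slacken for a moment while it holds something.
It also fails if it takes over 210 s, if anything falls off the work surface, if the arm or the gripper's body presses on something with over 40 N, if the wrist force passes 120 N, or if a joint passes its speed limit or range.

## Working session

There is one attempt and no reset: what is moved stays moved. The work goes in short steps, Python scripts to look and compute and a tool call to move; the robot and the scene stay as the last step left them, time stands still between calls to the robot, and variables do not carry over. Pictures are saved under pics/ and viewed, at most 14 in all, crops included, and the job is handed in when it is done.

Besides the shell and the picture viewer there is one more tool, called after "Call:" as name(argument=value, ...) on one line, values as JSON. move_arm: Moves the arm, as the interface text tells. Its arguments: {"type":"object","properties":{"targets":{"type":"string"}},"required":["targets"]}

```bash
ls; mkdir -p pics
cat > h.py <<'E'
import numpy as np, cv2
from cell import read_state, cams, order, ctrl
from scipy.spatial.transform import Rotation as Rn
def grab(n,f=None):
    im=cams.get_image(n)
    if f: cv2.imwrite('pics/'+f,im['color'][:,:,::-1])
    return im
def par(im):
    f=192/np.tan(np.radians(im['fovy'])/2)
    return f,Rn.from_rotvec(np.ravel(im['rvec'])).as_matrix(),np.ravel(im['tvec'])
def p2w(im,u,v,z):
    f,R,t=par(im); d=np.array([(u-im['cx'])/f,(v-im['cy'])/f]); s=d.copy()
    for _ in range(30): s=d/(1+im['k1']*(s@s))
    r=R.T@np.array([s[0],s[1],1]); c=-R.T@t
    return np.round(c+r*(z-c[2])/r[2],1)
def w2p(im,p):
    f,R,t=par(im); q=R@np.array(p,float)+t; s=q[:2]/q[2]; s=s*(1+im['k1']*(s@s))
    return np.round([s[0]*f+im['cx'],s[1]*f+im['cy']],1)
def crop(im,x0,y0,x1,y1,f,k):
    cv2.imwrite('pics/'+f,cv2.resize(im['color'][y0:y1,x0:x1,::-1],None,fx=k,fy=k,interpolation=cv2.INTER_CUBIC))
E
python3 - <<'E'
from h import *
import pickle
a=grab('top','t0.png');b=grab('scene','s0.png');pickle.dump((a,b),open('im0.pkl','wb'))
s=read_state();print({k:np.round(v,3) for k,v in s.items()},ctrl.pinch_z)
for im in(a,b): f,R,t=par(im);print(-R.T@t,f)
E
```

```text
pics
{'clock': np.float64(0.1), 'qpos': array([-1.392,  0.629,  0.038,  1.518, -0.027,  0.996, -0.02 ]), 'qd': array([-0.001, -0.001, -0.   , -0.004,  0.001,  0.001, -0.002]), 'tau': array([ 4.0000e-03, -5.6452e+01,  1.2300e+00, -1.9397e+01,  1.1000e-02,
        5.0000e-03,  0.0000e+00]), 'eef_pos': array([157.393, 630.014, 193.582]), 'tool_rot': array([-3.14 ,  0.   ,  2.897]), 'force': array([ 0.922,  0.072, -0.562]), 'torque': array([-0.013, -0.005, -0.048]), 'gripper_force': np.float64(0.0), 'width': np.float64(85.588)} 18.700000000000003
[ 472.50566252 -111.65080246 1197.40032618] 427.10261789937556
[ 194.02815524 -645.43957249  812.12650771] 350.4701839362106
```

View pics/t0.png

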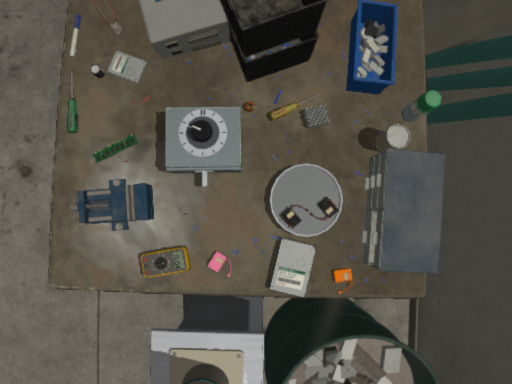

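View pics/s0.png

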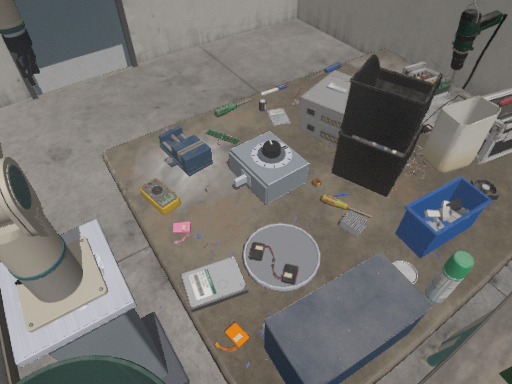

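Run:
```python
from h import *
import pickle
a,b=pickle.load(open('im0.pkl','rb'))
A=cv2.resize(a['color'][95:195,155:255,::-1],None,fx=4,fy=4,interpolation=2)
B=cv2.resize(a['color'][155:255,260:360,::-1],None,fx=4,fy=4,interpolation=2)
cv2.imwrite('pics/c0.png',np.hstack([A,B]))
```

```text
(no output)
```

View pics/c0.png

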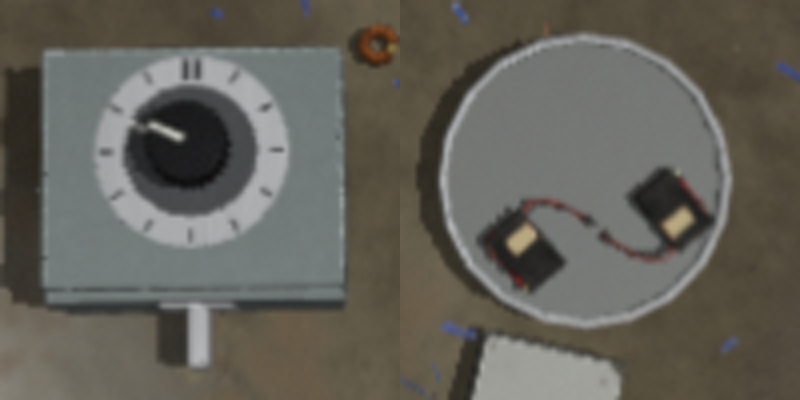

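Run:
```python
from h import *
import pickle
a,b=pickle.load(open('im0.pkl','rb'))
P=lambda l,z,ox,oy,x0:print([list(p2w(a,ox+(u-x0)/4,oy+v/4,z)) for u,v in l])
P([(42,50),(342,47),(343,290),(45,290)],85,155,95,0) # cab top
P([(189,152)],90,155,95,0)
P([(186,141),(182,137),(140,121),(150,125)],122,155,95,0) # grip top
P([(199,305),(199,366)],54,155,95,0)
print('tt');P([(440,181),(731,181),(585,35),(585,327)],29,260,155,400)
P([(510,208),(565,260),(530,290),(480,240)],37,260,155,400)
P([(668,167),(713,217),(680,250),(630,198)],37,260,155,400)
P([(522,238),(678,222)],37,260,155,400)
for n,pts in {'dial':[(186,141)]}.items(): pass
```

```text
[[np.float64(759.2), np.float64(122.1), np.float64(85.0)], [np.float64(766.6), np.float64(-77.4), np.float64(85.0)], [np.float64(604.2), np.float64(-83.2), np.float64(85.0)], [np.float64(598.7), np.float64(112.2), np.float64(85.0)]]
[[np.float64(691.8), np.float64(20.5), np.float64(90.0)]]
[[np.float64(692.6), np.float64(18.9), np.float64(122.0)], [np.float64(695.1), np.float64(21.6), np.float64(122.0)], [np.float64(704.7), np.float64(48.9), np.float64(122.0)], [np.float64(702.3), np.float64(42.4), np.float64(122.0)]]
[[np.float64(594.9), np.float64(14.0), np.float64(54.0)], [np.float64(553.8), np.float64(12.5), np.float64(54.0)]]
tt
[[np.float64(523.1), np.float64(-164.6), np.float64(29.0)], [np.float64(528.7), np.float64(-366.1), np.float64(29.0)], [np.float64(626.9), np.float64(-262.4), np.float64(29.0)], [np.float64(425.8), np.float64(-266.7), np.float64(29.0)]]
[[np.float64(505.7), np.float64(-212.4), np.float64(37.0)], [np.float64(471.3), np.float64(-250.9), np.float64(37.0)], [np.float64(450.3), np.float64(-227.4), np.float64(37.0)], [np.float64(483.4), np.float64(-192.5), np.float64(37.0)]]
[[np.float64(536.7), np.float64(-320.4), np.float64(37.0)], [np.float64(503.3), np.float64(-352.2), np.float64(37.0)], [np.float64(480.1), np.float64(-329.8), np.float64(37.0)], [np.float64(514.7), np.float64(-294.6), np.float64(37.0)]]
[[np.float64(485.5), np.float64(-221.1), np.float64(37.0)], [np.float64(499.2), np.float64(-328.0), np.float64(37.0)]]
```

```bash
cat >> h.py <<'E'
def to(x,y,z,yaw=None):
    s=read_state(); R=Rn.from_euler('xyz',s['tool_rot'])
    T=R if yaw is None else Rn.from_euler('xyz',[np.pi,0,yaw])
    d=R.inv().apply(np.array([x,y,z])-s['eef_pos'])/10; r=(R.inv()*T).as_rotvec(degrees=True)
    print('d cm',np.round(d,2),'rows',round(max(np.linalg.norm(d)/4.1,np.linalg.norm(r)/7),1),'rot',np.round(r,1),'t',s['clock'],'w',round(float(s['width']),1))
def st():
    s=read_state();print(round(float(s['clock']),2),np.round(s['eef_pos'],1),np.round(s['tool_rot'],3),'q',np.round(s['qpos'],2),'F',np.round(s['force'],1),'w',round(float(s['width']),1),round(float(s['gripper_force']),1))
E
python3 -c "
from h import *
to(692.3,19.2,190,2.94)"
```

```text
d cm [-66.7  -46.29   0.44] rows 19.8 rot [-0.1  0.  -2.5] t 0.1 w 85.6
```

Call:
move_arm(targets="1 -3.3 -2.3 0 0 0 0;1 -3.3 -2.3 0 0 0 0;1 -3.3 -2.3 0 0 0 0;1 -3.3 -2.3 0 0 0 0;1 -3.3 -2.3 0 0 0 0")

```text
clock: 0.52
eef_pos: [290.5, 477.2, 194.1]
tool_rot: [-3.141, -0.0, 2.897]
force: [0.0, 0.3, -0.6]
width: 85.5
gripper_force: 0.0
```

Call:
move_arm(targets="1 -3.3 -2.3 0 0 0 0;1 -3.3 -2.3 0 0 0 0;1 -3.3 -2.3 0 0 0 0;1 -3.3 -2.3 0 0 0 0;1 -3.3 -2.3 0 0 0 0")

```text
clock: 0.93
eef_pos: [422.6, 325.7, 194.2]
tool_rot: [-3.141, -0.0, 2.897]
force: [0.4, -0.3, -0.1]
width: 85.5
gripper_force: 0.0
```

Call:
move_arm(targets="1 -3.3 -2.3 0 0 0 0;1 -3.3 -2.3 0 0 0 0;1 -3.3 -2.3 0 0 0 0;1 -3.3 -2.3 0 0 0 0;1 -3.3 -2.3 0 0 0 0")

```text
clock: 1.35
eef_pos: [554.9, 174.1, 194.1]
tool_rot: [-3.141, -0.001, 2.897]
force: [-0.3, 1.3, -0.2]
width: 85.4
gripper_force: 0.0
```

Call:
move_arm(targets="1 -3.3 -2.3 0 0 0 0;1 -3.3 -2.3 0 0 0 0;1 -3.3 -2.3 0 0 0 0;1 -3.3 -2.3 0 0 0 0;1 0 0 0 0 0 0")

```text
clock: 1.77
eef_pos: [664.4, 43.4, 193.6]
tool_rot: [-3.135, 0.005, 2.886]
force: [1.0, -1.7, -0.0]
width: 85.4
gripper_force: 0.0
```

```bash
python3 -c "
from h import *
st();to(692.3,19.2,190,2.94)"
```

```text
1.77 [664.4  43.4 193.6] [-3.135  0.005  2.886] q [-0.15  0.65  0.07  1.47 -0.04  1.01  1.24] F [ 1.  -1.7 -0. ] w 85.4 0.0
d cm [-3.31 -1.64  0.39] rows 0.9 rot [-0.4  0.3 -3.1] t 1.7667 w 85.4
```

Call:
move_arm(targets="1 -3.3 -1.6 0 0 0 -3;1 0 0 0 0 0 0;1 0 0 0 0 0 0")

```text
clock: 2.02
eef_pos: [688.3, 28.8, 193.3]
tool_rot: [-3.14, -0.001, 2.946]
force: [-0.1, 0.3, 0.0]
width: 85.6
gripper_force: 0.0
```

```bash
python3 -c "
from h import *
st();to(692.3,19.2,95,2.94)"
```

```text
2.02 [688.3  28.8 193.3] [-3.140e+00 -1.000e-03  2.946e+00] q [-0.11  0.69  0.05  1.39 -0.04  1.06  1.32] F [-0.1  0.3  0. ] w 85.6 0.0
d cm [-0.59 -0.85  9.83] rows 2.4 rot [-0.1 -0.1  0.3] t 2.0167 w 85.6
```

Call:
move_arm(targets="1 -0.6 -0.85 3 0 0 0;1 0 0 3.5 0 0 0;1 0 0 2 0 0 0;1 0 0 0 0 0 0;1 0 0 0 0 0 0")

```text
clock: 2.43
eef_pos: [690.9, 23.1, 108.5]
tool_rot: [-3.142, -0.003, 2.95]
force: [-0.3, -0.8, 0.1]
width: 85.0
gripper_force: 0.0
```

```bash
python3 -c "
from h import *
st();to(692.3,19.2,95,2.94)
grab('scene','s1.png')
im=grab('scene');crop(im,200,90,340,210,'s1.png',5)"
```

```text
2.43 [690.9  23.1 108.5] [-3.142e+00 -3.000e-03  2.950e+00] q [-0.1   0.78  0.04  1.47 -0.04  0.9   1.34] F [-0.3 -0.8  0.1] w 85.0 0.0
d cm [-0.21 -0.35  1.35] rows 0.3 rot [-0.  -0.2  0.6] t 2.4333 w 85.0
```

View pics/s1.png

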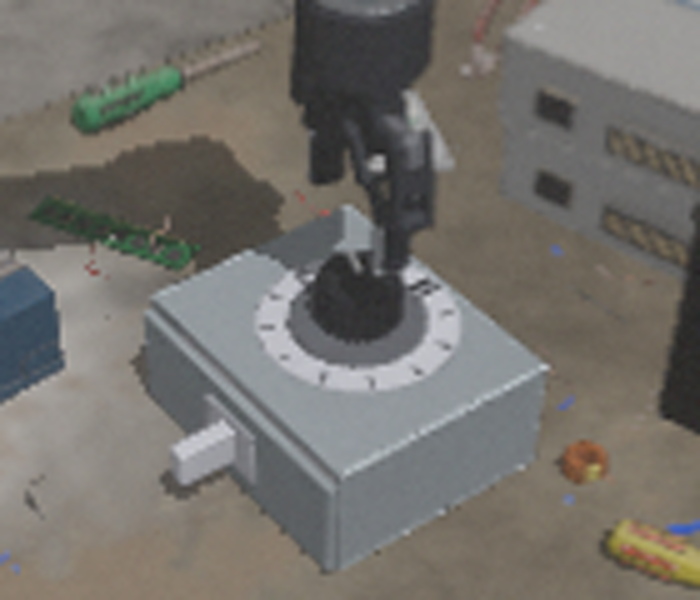

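```bash
python3 -c "
from h import *
im=grab('scene')
R=Rn.from_euler('xyz',read_state()['tool_rot']);e=read_state()['eef_pos']
for p in ([692.3,19.2,122.5],[692.3,19.2,90.5],e+R.apply([0,-42,-13]),e+R.apply([0,42,-13])): print(np.round(p),(w2p(im,p)-[200,90])*5)"
```

```text
[692.  19. 122.] [357.5 275.5]
[692.  19.  90.] [356. 315.]
[686. -19. 125.] [385.5 311. ]
[702.  64. 125.] [328.5 229.5]
```

Call:
move_arm(targets="1 -0.2 -0.35 1.3 0 0 0;1 0 0 0 0 0 0;1 0 0 0 0 0 0")

```text
clock: 2.83
eef_pos: [693.1, 17.3, 96.0]
tool_rot: [-3.141, -0.001, 2.948]
force: [0.0, 0.4, -0.9]
width: 85.2
gripper_force: 0.0
```

```bash
python3 -c "
from h import *
st();to(692.3,19.2,95,2.94)"
```

```text
2.83 [693.1  17.3  96. ] [-3.141e+00 -1.000e-03  2.948e+00] q [-0.09  0.8   0.04  1.47 -0.04  0.88  1.34] F [ 0.   0.4 -0.9] w 85.2 0.0
d cm [0.11 0.17 0.1 ] rows 0.1 rot [-0.  -0.1  0.5] t 2.8333 w 85.2
```

Call:
move_arm(targets="-1 0.05 0.1 0 0 0 0;-1 0 0 0 0 0 0;-1 0 0 0 0 0 0;-1 0 0 0 0 0 0;-1 0 0 0 0 0 0")

```text
clock: 3.25
eef_pos: [693.4, 19.0, 96.5]
tool_rot: [3.142, 0.0, 2.949]
force: [-0.3, -1.3, -0.8]
width: 25.6
gripper_force: 0.0
```

Call:
move_arm(targets="-1 0 0 0 0 0 0;-1 0 0 0 0 0 0;-1 0 0 0 0 0 0;-1 0 0 0 0 0 0")

```text
clock: 3.58
eef_pos: [693.3, 18.9, 96.4]
tool_rot: [-3.142, -0.0, 2.949]
force: [-0.5, -0.1, 0.6]
width: -0.5
gripper_force: 0.0
```

```bash
python3 -c "
from h import *
st();to(692.3,19.2,95,2.94)"
```

```text
3.58 [693.3  18.9  96.4] [-3.142 -0.     2.949] q [-0.09  0.8   0.04  1.47 -0.04  0.88  1.34] F [-0.5 -0.1  0.6] w -0.5 0.0
d cm [0.1  0.01 0.14] rows 0.1 rot [-0.  -0.   0.5] t 3.5833 w -0.5
```

```bash
python3 -c "
from h import *
im=grab('scene');t=grab('top')
A=cv2.resize(im['color'][80:200,200:300,::-1],None,fx=4,fy=4,interpolation=2)
B=cv2.resize(t['color'][85:205,150:250,::-1],None,fx=4,fy=4,interpolation=2)
cv2.imwrite('pics/c1.png',np.hstack([A,B]))"
```

```text
(no output)
```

View pics/c1.png

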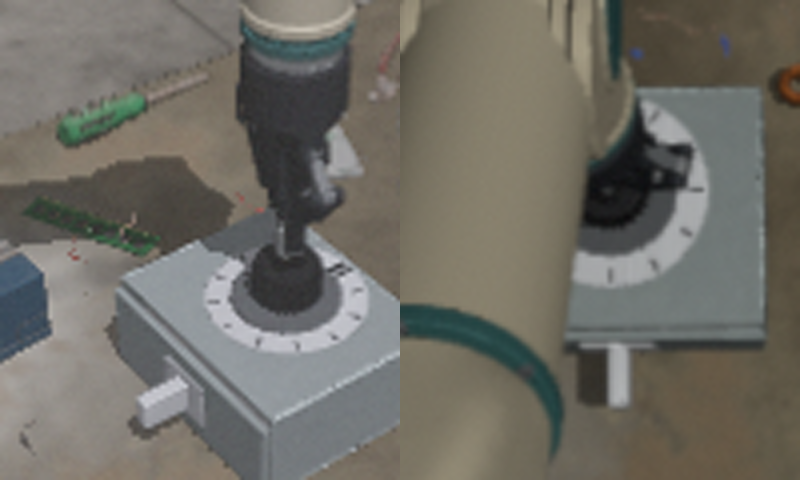

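```bash
python3 -c "
from h import *
im=grab('scene');t=grab('top');st()
print(w2p(im,read_state()['eef_pos']),w2p(t,read_state()['eef_pos']))
for z in (96,110,122,130): print(p2w(im,272.5,142.5,z), p2w(t,218.7,126,z+60))
import pickle; a,b=pickle.load(open('im0.pkl','rb'))
# cabinet top corners from scene
for u,v in [(200+148/5,90+305/5),(200+545/5,90+368/5),(200+340/5,90+478/5),(200+347/5,90+207/5)]: print(p2w(im,u,v,85))
print(w2p(b,[157.4,630,193.6]))
"
```

```text
3.78 [693.3  19.   96.3] [ 3.142 -0.     2.949] q [-0.09  0.8   0.04  1.47 -0.04  0.88  1.34] F [-0.2  0.   0.1] w 0.1 0.0
[271.5 151.5] [202.6 132. ]
[721.6  53.3  96. ] [697.5 -27.3 156. ]
[711.3  39.7 110. ] [694.4 -28.4 170. ]
[702.5  27.9 122. ] [691.8 -29.4 182. ]
[696.6  20.1 130. ] [690.1 -30.1 190. ]
[593.  105.9  85. ]
[763.6 -79.7  85. ]
[606.6 -85.8  85. ]
[755.  117.2  85. ]
[42.1 92.4]
```

```bash
python3 -c "
from h import *
import pickle; a,b=pickle.load(open('im0.pkl','rb'))
im=grab('scene')
g=lambda i:np.clip(cv2.resize(i['color'][115:175,250:300,::-1],None,fx=8,fy=8,interpolation=2).astype(float)*1.8,0,255)
cv2.imwrite('pics/c2.png',np.hstack([g(im),g(b)]))"
```

```text
[ WARN:0@2.144] global loadsave.cpp:1063 imwrite_ Unsupported depth image for selected encoder is fallbacked to CV_8U.
```

View pics/c2.png

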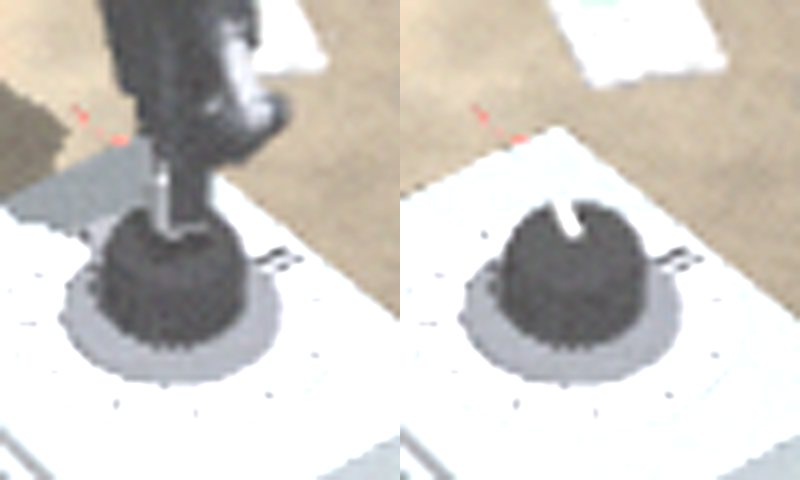

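Call:
move_arm(targets="-1 0 0 0.3 0 0 0;-1 0 0 0 0 0 0")

```text
clock: 4.0
eef_pos: [692.9, 18.9, 92.8]
tool_rot: [-3.141, -0.001, 2.949]
force: [-1.0, 0.5, -1.1]
width: 0.0
gripper_force: 0.0
```

```bash
python3 -c "
from h import *
st()"
```

```text
4.0 [692.9  18.9  92.8] [-3.141e+00 -1.000e-03  2.949e+00] q [-0.09  0.8   0.04  1.47 -0.04  0.87  1.34] F [-1.   0.5 -1.1] w 0.0 0.0
```

Call:
move_arm(targets="-1 0 0 0.2 0 0 0;-1 0 0 0 0 0 0")

```text
clock: 4.17
eef_pos: [693.0, 18.9, 90.9]
tool_rot: [-3.141, -0.001, 2.949]
force: [-0.4, -0.2, 0.3]
width: 0.4
gripper_force: 0.0
```

Call:
move_arm(targets="-1 0 0 0.2 0 0 0;-1 0 0 0 0 0 0")

```text
clock: 4.33
eef_pos: [693.0, 18.9, 89.0]
tool_rot: [-3.141, -0.001, 2.949]
force: [-0.5, -0.5, 0.5]
width: 0.2
gripper_force: 0.0
```

```bash
python3 -c "
from h import *
st()
im=grab('scene')
g=lambda i:np.clip(cv2.resize(i['color'][115:175,250:300,::-1],None,fx=8,fy=8,interpolation=2).astype(float)*2.5,0,255).astype(np.uint8)
cv2.imwrite('pics/c3.png',g(im))"
```

```text
4.33 [693.   18.9  89. ] [-3.141e+00 -1.000e-03  2.949e+00] q [-0.09  0.8   0.04  1.48 -0.04  0.86  1.34] F [-0.5 -0.5  0.5] w 0.2 0.0
```

View pics/c3.png

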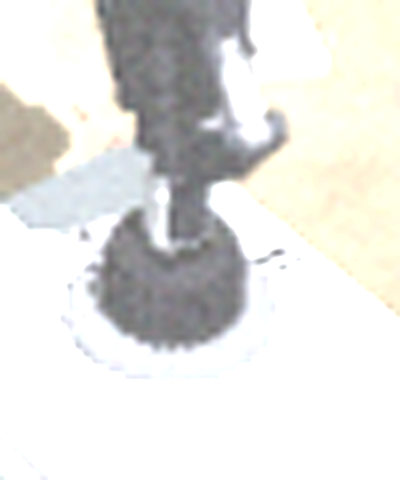

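Call:
move_arm(targets="-1 0 0 0.2 0 0 0;-1 0 0 0 0 0 0")

```text
clock: 4.55
eef_pos: [693.1, 19.0, 87.1]
tool_rot: [-3.142, -0.0, 2.949]
force: [-0.7, -0.2, 0.2]
width: -0.2
gripper_force: 0.0
```

Call:
move_arm(targets="-1 0 0 0.15 0 0 0;-1 0 0 0 0 0 0")

```text
clock: 4.72
eef_pos: [693.4, 19.0, 85.9]
tool_rot: [3.142, 0.0, 2.949]
force: [-0.2, -0.5, -0.0]
width: -0.2
gripper_force: 0.0
```

Call:
move_arm(targets="-1 0 0 0.15 0 0 0;-1 0 0 0 0 0 0")

```text
clock: 4.88
eef_pos: [693.5, 18.9, 85.7]
tool_rot: [3.141, 0.001, 2.949]
force: [-2.4, -0.0, 7.3]
width: -0.2
gripper_force: 3.7
```

Call:
move_arm(targets="-1 0 0 0.15 0 0 0;-1 0 0 0 0 0 0")

```text
clock: 5.05
eef_pos: [693.6, 18.9, 85.6]
tool_rot: [3.141, 0.001, 2.949]
force: [-4.4, -0.4, 13.5]
width: -0.1
gripper_force: 7.3
```

```bash
python3 -c "
from h import *
st()
im=grab('scene')
g=lambda i:np.clip(cv2.resize(i['color'][125:165,255:295,::-1],None,fx=12,fy=12,interpolation=2).astype(float)*2.2,0,255).astype(np.uint8)
cv2.imwrite('pics/c4.png',g(im))"
```

```text
5.05 [693.6  18.9  85.6] [3.141e+00 1.000e-03 2.949e+00] q [-0.09  0.81  0.04  1.48 -0.04  0.86  1.34] F [-4.4 -0.4 13.5] w -0.1 7.3
```

View pics/c4.png

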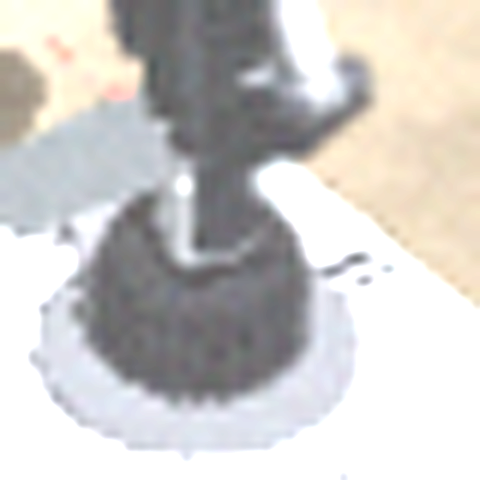

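Call:
move_arm(targets="-1 0 0 -1 0 0 0;1 0 0 0 0 0 0;1 0 0 0 0 0 0;1 0 0 0 0 0 0;1 0 0 0 0 0 0")

```text
clock: 5.52
eef_pos: [692.9, 19.0, 92.2]
tool_rot: [-3.141, -0.001, 2.949]
force: [0.2, 0.4, -0.1]
width: 48.4
gripper_force: 0.0
```

Call:
move_arm(targets="1 0 0 0 0 0 0;1 0 0 0 0 0 0;1 0 0 0 0 0 0;1 0 0 0 0 0 0;1 0 0 0.5 0 0 0")

```text
clock: 5.93
eef_pos: [694.1, 19.0, 88.6]
tool_rot: [3.141, 0.002, 2.949]
force: [0.6, -0.7, -0.2]
width: 85.7
gripper_force: 0.0
```

Call:
move_arm(targets="1 0 0 1 0 0 0;1 0 0 0.5 0 0 0;1 0 0 0.5 0 0 0;1 0 0 0 0 0 0;1 0 0 0 0 0 0")

```text
clock: 6.35
eef_pos: [692.9, 18.9, 67.2]
tool_rot: [-3.141, -0.001, 2.949]
force: [-0.9, -0.7, 0.4]
width: 85.0
gripper_force: 0.0
```

Call:
move_arm(targets="1 0 0 0.5 0 0 0;1 0 0 0.5 0 0 0;1 0 0 0 0 0 0;1 0 0 0 0 0 0")

```text
clock: 6.68
eef_pos: [692.9, 18.9, 57.4]
tool_rot: [-3.141, -0.001, 2.949]
force: [0.5, -0.2, 0.0]
width: 85.4
gripper_force: 0.0
```

Call:
move_arm(targets="-1 0 0 0 0 0 0;-1 0 0 0 0 0 0;-1 0 0 0 0 0 0;-1 0 0 0 0 0 0;-1 0 0 0 0 0 0")

```text
clock: 7.1
eef_pos: [693.9, 20.3, 58.9]
tool_rot: [3.14, 0.001, 2.949]
force: [-0.5, 1.9, 5.9]
width: 50.4
gripper_force: 62.5
```

```bash
python3 -c "
from h import *
st()"
```

```text
7.1 [693.9  20.3  58.9] [3.140e+00 1.000e-03 2.949e+00] q [-0.09  0.84  0.04  1.49 -0.04  0.81  1.34] F [-0.5  1.9  5.9] w 50.4 62.5
```

```bash
python3 -c "
from h import *
import pickle; a,b=pickle.load(open('im0.pkl','rb'))
c=np.array([692.3,19.2])
for im in(a,b):
  P=[];W=[]
  u0,v0=w2p(im,[*c,122.5])
  for v in range(int(v0)-12,int(v0)+13):
    for u in range(int(u0)-14,int(u0)+15):
      p=p2w(im,u,v,122.5)[:2]-c; g=im['color'][v,u].astype(float).mean()
      if np.hypot(*p)<22 and g>70: P.append(p);W.append(g)
  P=np.array(P);W=np.array(W); print(np.c_[P,W].round(0).tolist()); m=(P*W[:,None]).sum(0)/W.sum(); print(m, 'angle',-np.arctan2(m[1],m[0])+0.037)
"
```

```text
[[11.0, 17.0, 120.0], [11.0, 14.0, 84.0], [8.0, 19.0, 132.0], [8.0, 17.0, 162.0], [8.0, 14.0, 174.0], [8.0, 12.0, 150.0], [8.0, 9.0, 102.0], [8.0, 6.0, 70.0], [6.0, 17.0, 93.0], [6.0, 14.0, 135.0], [6.0, 11.0, 170.0], [6.0, 9.0, 181.0], [6.0, 6.0, 164.0], [6.0, 4.0, 115.0], [3.0, 11.0, 92.0], [3.0, 9.0, 136.0], [3.0, 6.0, 167.0], [3.0, 4.0, 129.0], [1.0, 6.0, 79.0]]
[ 6.23379498 10.83489477] angle -1.0117033329672487
[[5.0, 20.0, 112.0], [8.0, 19.0, 184.0], [10.0, 17.0, 130.0], [2.0, 16.0, 87.0], [5.0, 15.0, 163.0], [7.0, 13.0, 199.0], [2.0, 11.0, 127.0], [5.0, 9.0, 203.0], [7.0, 7.0, 134.0], [-1.0, 7.0, 76.0], [2.0, 5.0, 126.0], [4.0, 3.0, 93.0]]
[ 5.17869086 12.06608891] angle -1.128378840385968
```

Call:
move_arm(targets="-1 0 0 -0.1 0 0 0;-1 0 0 0 0 0 0")

```text
clock: 7.27
eef_pos: [693.9, 20.3, 59.0]
tool_rot: [3.14, 0.001, 2.95]
force: [1.8, 2.9, 0.8]
width: 50.5
gripper_force: 62.9
```

Call:
move_arm(targets="-1 0 0 0 0 0 3;-1 0 0 0 0 0 7;-1 0 0 0 0 0 7;-1 0 0 0 0 0 7;-1 0 0 0 0 0 7")

```text
clock: 7.68
eef_pos: [694.0, 20.4, 59.0]
tool_rot: [3.139, -0.0, 2.403]
force: [1.2, 4.1, 0.5]
width: 50.7
gripper_force: 63.1
```

Call:
move_arm(targets="-1 0 0 0 0 0 7;-1 0 0 0 0 0 7;-1 0 0 0 0 0 7;-1 0 0 0 0 0 7;-1 0 0 0 0 0 7")

```text
clock: 8.1
eef_pos: [694.2, 20.5, 59.0]
tool_rot: [3.14, -0.001, 1.792]
force: [0.8, 3.6, -0.8]
width: 50.8
gripper_force: 63.0
```

```bash
python3 -c "
from h import *
st()"
```

```text
8.1 [694.2  20.5  59. ] [ 3.140e+00 -1.000e-03  1.792e+00] q [-0.26  0.87  0.35  1.5  -0.36  0.84  0.44] F [ 0.8  3.6 -0.8] w 50.8 63.0
```

Call:
move_arm(targets="-1 0 0 0 0 0 7;-1 0 0 0 0 0 7;-1 0 0 0 0 0 7;-1 0 0 0 0 0 7;-1 0 0 0 0 0 7")

```text
clock: 8.52
eef_pos: [694.4, 20.4, 59.0]
tool_rot: [3.14, -0.002, 1.182]
force: [2.6, 2.8, -0.8]
width: 50.5
gripper_force: 63.0
```

Call:
move_arm(targets="-1 0 0 0 0 0 7;-1 0 0 0 0 0 7;-1 0 0 0 0 0 7;-1 0 0 0 0 0 7;-1 0 0 0 0 0 7")

```text
clock: 8.93
eef_pos: [694.5, 20.3, 59.0]
tool_rot: [3.141, -0.002, 0.571]
force: [1.9, 3.5, -1.5]
width: 50.4
gripper_force: 63.0
```

Call:
move_arm(targets="-1 0 0 0 0 0 7;-1 0 0 0 0 0 7;-1 0 0 0 0 0 4.5;-1 0 0 0 0 0 0;-1 0 0 0 0 0 0")

```text
clock: 9.35
eef_pos: [694.5, 20.1, 59.0]
tool_rot: [-3.141, -0.002, 0.256]
force: [4.6, 3.8, 0.7]
width: 50.6
gripper_force: 63.2
```

Call:
move_arm(targets="-1 0 0 0 0 0 0;-1 0 0 0 0 0 0;-1 0 0 0 0 0 0;-1 0 0 0 0 0 0;-1 0 0 0 0 0 0")

```text
clock: 9.77
eef_pos: [694.5, 20.1, 59.0]
tool_rot: [-3.141, -0.002, 0.256]
force: [3.4, 3.9, -0.9]
width: 50.4
gripper_force: 63.0
```

```bash
python3 -c "
from h import *
st()"
```

```text
9.77 [694.5  20.1  59. ] [-3.141e+00 -2.000e-03  2.560e-01] q [-0.45  0.97  0.75  1.5  -0.75  0.97 -0.8 ] F [ 3.4  3.9 -0.9] w 50.4 63.0
```

Call:
move_arm(targets="1 0 0 0 0 0 0;1 0 0 0 0 0 0;1 0 0 0 0 0 0;1 0 0 0 0 0 0;1 0 0 0 0 0 0")

```text
clock: 10.18
eef_pos: [693.0, 18.2, 58.9]
tool_rot: [3.141, 0.001, 0.252]
force: [-0.9, -0.4, -0.4]
width: 85.6
gripper_force: 0.0
```

Call:
move_arm(targets="1 0 0 -2 0 0 0;1 0 0 -3.5 0 0 0;1 0 0 -3.5 0 0 0;1 0 0 0 0 0 0;1 0 0 0 0 0 0")

```text
clock: 10.6
eef_pos: [694.8, 18.1, 151.6]
tool_rot: [3.14, -0.004, 0.253]
force: [-0.8, 0.7, -0.6]
width: 85.4
gripper_force: 0.0
```

```bash
cat >> h.py <<'E'
def pointer(im,c=(693.3,19.8)):
  P=[];W=[]; u0,v0=w2p(im,[*c,122.5])
  for v in range(int(v0)-14,int(v0)+15):
    for u in range(int(u0)-16,int(u0)+17):
      p=p2w(im,u,v,122.5)[:2]-c; g=im['color'][v,u].astype(float).mean()
      if np.hypot(*p)<23: P.append(p);W.append(max(g-60,0))
  P=np.array(P);W=np.array(W); m=(P*W[:,None]).sum(0)/W.sum(); Q=P-m; C=(Q*W[:,None]).T@Q/W.sum(); e,V=np.linalg.eigh(C); d=V[:,1]*np.sign(V[:,1]@m)
  a=lambda d:round(float(-np.arctan2(d[1],d[0])+.037),3)
  print('mean',m.round(1),'ang mean',a(m),'ang pca',a(d),'sd',np.sqrt(e).round(1))
E
python3 -c "
from h import *
import pickle; a,b=pickle.load(open('im0.pkl','rb'))
pointer(a);pointer(b)
im=grab('scene');pointer(im);st()
g=lambda i:np.clip(cv2.resize(i['color'][115:175,240:310,::-1],None,fx=8,fy=8,interpolation=2).astype(float)*1.5,0,255).astype(np.uint8)
cv2.imwrite('pics/c5.png',g(im))"
```

```text
mean [ 5.6 11.2] ang mean -1.069 ang pca -1.151 sd [1.6 5.5]
mean [ 4.9 11.3] ang mean -1.122 ang pca -1.54 sd [3.6 5.6]
mean [  1.3 -11.8] ang mean 1.495 ang pca 1.493 sd [2.6 6.4]
10.65 [693.5  18.8 149.6] [-3.142e+00 -1.000e-03  2.530e-01] q [-0.47  0.87  0.81  1.44 -0.67  1.12 -0.86] F [ 0.4 -0.2 -0.1] w 85.4 0.0
```

View pics/c5.png

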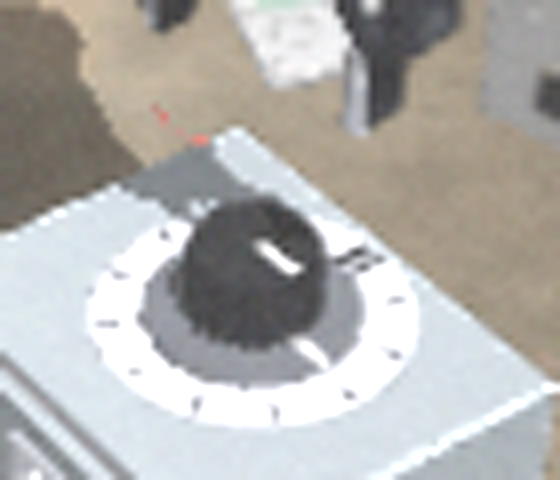

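Call:
move_arm(targets="1 0 0 3.5 0 0 0;1 0 0 3.5 0 0 0;1 0 0 2 0 0 0;1 0 0 0 0 0 0;1 0 0 0 0 0 0")

```text
clock: 11.07
eef_pos: [691.6, 18.9, 56.8]
tool_rot: [-3.141, 0.004, 0.252]
force: [-0.6, 0.1, 0.5]
width: 85.2
gripper_force: 0.0
```

Call:
move_arm(targets="-1 0 0 0 0 0 0;-1 0 0 0 0 0 0;-1 0 0 0 0 0 0;-1 0 0 0 0 0 0;-1 0 0 0 0 0 0")

```text
clock: 11.48
eef_pos: [694.1, 20.2, 61.3]
tool_rot: [-3.14, -0.003, 0.254]
force: [-0.8, 1.5, 5.6]
width: 50.2
gripper_force: 61.8
```

Call:
move_arm(targets="-1 0 0 0 0 0 3;-1 0 0 0 0 0 0;-1 0 0 0 0 0 0;-1 0 0 0 0 0 0;-1 0 0 0 0 0 0")

```text
clock: 11.9
eef_pos: [694.1, 20.2, 61.3]
tool_rot: [-3.14, -0.003, 0.201]
force: [-1.9, 2.9, 6.7]
width: 50.0
gripper_force: 62.1
```

Call:
move_arm(targets="-1 0 0 0 0 0 0;-1 0 0 0 0 0 0;-1 0 0 0 0 0 -3;-1 0 0 0 0 0 -7;-1 0 0 0 0 0 -7")

```text
clock: 12.32
eef_pos: [694.1, 20.1, 61.3]
tool_rot: [-3.141, -0.003, 0.503]
force: [-2.0, 2.3, 6.0]
width: 49.9
gripper_force: 62.1
```

Call:
move_arm(targets="-1 0 0 0 0 0 -7;-1 0 0 0 0 0 -7;-1 0 0 0 0 0 -7;-1 0 0 0 0 0 -7;-1 0 0 0 0 0 -7")

```text
clock: 12.73
eef_pos: [694.2, 20.1, 61.3]
tool_rot: [3.14, -0.003, 1.114]
force: [-0.9, 2.4, 4.6]
width: 50.0
gripper_force: 62.0
```

Call:
move_arm(targets="-1 0 0 0 0 0 -7;-1 0 0 0 0 0 -7;-1 0 0 0 0 0 -7;-1 0 0 0 0 0 -7;-1 0 0 0 0 0 -7")

```text
clock: 13.15
eef_pos: [694.3, 20.0, 61.3]
tool_rot: [3.139, -0.001, 1.725]
force: [-0.9, 1.7, 4.6]
width: 50.7
gripper_force: 62.0
```

Call:
move_arm(targets="-1 0 0 0 0 0 -7;-1 0 0 0 0 0 -7;-1 0 0 0 0 0 -7;-1 0 0 0 0 0 -7;-1 0 0 0 0 0 -7")

```text
clock: 13.57
eef_pos: [694.4, 20.0, 61.3]
tool_rot: [3.139, 0.001, 2.335]
force: [0.5, 3.4, 4.4]
width: 50.2
gripper_force: 62.0
```

```bash
python3 -c "
from h import *
st()"
```

```text
13.57 [694.4  20.   61.3] [3.139e+00 1.000e-03 2.335e+00] q [-0.18  0.85  0.21  1.49 -0.22  0.82  0.87] F [0.5 3.4 4.4] w 50.2 62.0
```

Call:
move_arm(targets="-1 0 0 0 0 0 -7;-1 0 0 0 0 0 -7;-1 0 0 0 0 0 -7;-1 0 0 0 0 0 -6.7;-1 0 0 0 0 0 0")

```text
clock: 13.98
eef_pos: [694.5, 20.0, 61.3]
tool_rot: [3.139, 0.002, 2.816]
force: [-1.5, 3.7, 7.4]
width: 50.2
gripper_force: 62.2
```

Call:
move_arm(targets="-1 0 0 0 0 0 0;-1 0 0 0 0 0 0;-1 0 0 0 0 0 0;-1 0 0 0 0 0 0;-1 0 0 0 0 0 0")

```text
clock: 14.4
eef_pos: [694.5, 20.1, 61.2]
tool_rot: [3.14, 0.002, 2.811]
force: [-1.3, 3.5, 7.3]
width: 50.2
gripper_force: 62.3
```

```bash
python3 -c "
from h import *
st()"
```

```text
14.4 [694.5  20.1  61.2] [3.140e+00 2.000e-03 2.811e+00] q [-0.11  0.84  0.08  1.49 -0.09  0.81  1.24] F [-1.3  3.5  7.3] w 50.2 62.3
```

Call:
move_arm(targets="1 0 0 0 0 0 0;1 0 0 0 0 0 0;1 0 0 0 0 0 0;1 0 0 0 0 0 0;1 0 0 0 0 0 0")

```text
clock: 14.82
eef_pos: [693.2, 18.4, 58.8]
tool_rot: [-3.141, -0.0, 2.812]
force: [0.2, 0.4, 0.1]
width: 85.7
gripper_force: 0.0
```

Call:
move_arm(targets="1 0 0 -2 0 0 0;1 0 0 -3.5 0 0 0;1 0 0 -3.5 0 0 0;1 0 0 0 0 0 0;1 0 0 0 0 0 0")

```text
clock: 15.23
eef_pos: [695.3, 18.7, 151.7]
tool_rot: [3.14, 0.005, 2.812]
force: [0.1, -0.3, -0.5]
width: 85.3
gripper_force: 0.0
```

```bash
python3 -c "
from h import *
im=grab('scene');pointer(im,(694,20));st()
g=lambda i:np.clip(cv2.resize(i['color'][115:175,240:310,::-1],None,fx=8,fy=8,interpolation=2).astype(float)*1.5,0,255).astype(np.uint8)
cv2.imwrite('pics/c6.png',g(im))"
```

```text
mean [ 8.6 10.3] ang mean -0.84 ang pca -1.837 sd [5.5 7.8]
15.28 [693.6  18.8 149.6] [3.141e+00 1.000e-03 2.813e+00] q [-0.12  0.74  0.09  1.43 -0.08  0.98  1.24] F [-0.6  0.2  0.4] w 85.4 0.0
```

View pics/c6.png

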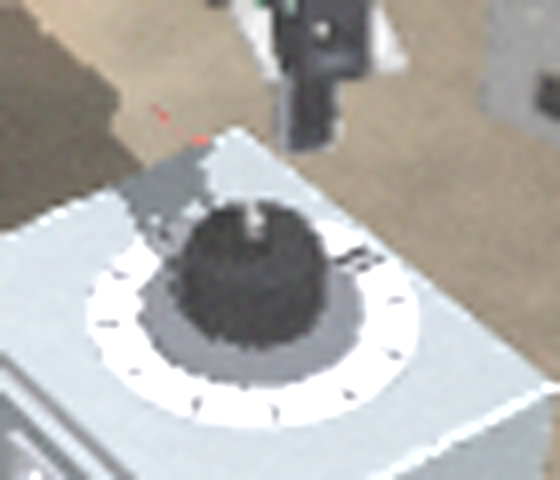

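Call:
move_arm(targets="1 0 0 3.5 0 0 0;1 0 0 3.5 0 0 0;1 0 0 1.8 0 0 0;1 0 0 0 0 0 0;1 0 0 0 0 0 0")

```text
clock: 15.7
eef_pos: [691.5, 18.8, 58.6]
tool_rot: [-3.14, -0.004, 2.813]
force: [0.9, -0.1, 0.1]
width: 85.4
gripper_force: 0.0
```

Call:
move_arm(targets="-1 0 0 0 0 0 0;-1 0 0 0 0 0 0;-1 0 0 0 0 0 0;-1 0 0 0 0 0 0;-1 0 0 0 0 0 0")

```text
clock: 16.12
eef_pos: [695.0, 20.0, 63.4]
tool_rot: [3.139, 0.003, 2.813]
force: [-0.0, 1.4, 5.6]
width: 50.0
gripper_force: 62.1
```

Call:
move_arm(targets="-1 0 0 0 0 0 0;-1 0 0 0 0 0 3;-1 0 0 0 0 0 7;-1 0 0 0 0 0 7;-1 0 0 0 0 0 7")

```text
clock: 16.53
eef_pos: [694.9, 19.7, 63.4]
tool_rot: [3.138, 0.002, 2.389]
force: [-1.3, 0.3, 5.4]
width: 49.7
gripper_force: 62.5
```

Call:
move_arm(targets="-1 0 0 0 0 0 7;-1 0 0 0 0 0 7;-1 0 0 0 0 0 7;-1 0 0 0 0 0 7;-1 0 0 0 0 0 7")

```text
clock: 16.95
eef_pos: [694.5, 19.5, 63.3]
tool_rot: [3.138, -0.0, 1.778]
force: [-1.5, 1.0, 6.6]
width: 50.0
gripper_force: 62.5
```

Call:
move_arm(targets="-1 0 0 0 0 0 7;-1 0 0 0 0 0 7;-1 0 0 0 0 0 7;-1 0 0 0 0 0 7;-1 0 0 0 0 0 0")

```text
clock: 17.37
eef_pos: [694.1, 19.5, 63.3]
tool_rot: [3.14, -0.001, 1.29]
force: [-2.3, 2.2, 9.1]
width: 50.4
gripper_force: 62.8
```

```bash
python3 -c "
from h import *
st()"
```

```text
17.37 [694.1  19.5  63.3] [ 3.14e+00 -1.00e-03  1.29e+00] q [-0.33  0.89  0.49  1.5  -0.5   0.88  0.05] F [-2.3  2.2  9.1] w 50.4 62.8
```

Call:
move_arm(targets="-1 0 0 0 0 0 2;-1 0 0 0 0 0 0;-1 0 0 0 0 0 0;-1 0 0 0 0 0 0;-1 0 0 0 0 0 0")

```text
clock: 17.78
eef_pos: [694.1, 19.5, 63.3]
tool_rot: [3.14, -0.002, 1.26]
force: [-2.7, 0.5, 8.6]
width: 49.9
gripper_force: 62.7
```

Call:
move_arm(targets="1 0 0 0 0 0 0;1 0 0 0 0 0 0;1 0 0 0 0 0 0;1 0 0 0 0 0 0;1 0 0 0 0 0 0")

```text
clock: 18.2
eef_pos: [693.3, 18.8, 60.8]
tool_rot: [-3.142, 0.0, 1.26]
force: [0.8, -0.1, -0.4]
width: 85.5
gripper_force: 0.0
```

Call:
move_arm(targets="1 0 0 -2 0 0 0;1 0 0 -3.5 0 0 0;1 0 0 -3.5 0 0 0;1 0 0 0 0 0 0;1 0 0 0 0 0 0")

```text
clock: 18.62
eef_pos: [695.1, 18.5, 153.6]
tool_rot: [3.137, -0.002, 1.26]
force: [-0.8, 0.6, -0.2]
width: 85.4
gripper_force: 0.0
```

```bash
python3 -c "
from h import *
im=grab('scene');pointer(im,(694,20));st();to(570,13.2,150,0.037)"
```

```text
mean [11. -4.] ang mean 0.387 ang pca 0.656 sd [4.5 7. ]
18.67 [693.6  19.  151.5] [ 3.14e+00 -1.00e-03  1.26e+00] q [-0.36  0.8   0.55  1.43 -0.45  1.04 -0.02] F [-1.3 -0.2 -0.4] w 85.8 0.0
d cm [ -4.34 -11.59   0.14] rows 10.0 rot [ 0.  -0.1 70.1] t 18.6667 w 85.8
```

Call:
move_arm(targets="1 -1.45 -3.87 0 0 0 0;1 -1.45 -3.87 0 0 0 0;1 -1.44 -3.85 0 0 0 0;1 0 0 0 0 0 7;1 0 0 0 0 0 7")

```text
clock: 19.08
eef_pos: [564.5, 13.3, 149.3]
tool_rot: [-3.135, 0.002, 1.008]
force: [1.6, -0.1, -0.2]
width: 85.2
gripper_force: 0.0
```

Call:
move_arm(targets="1 0 0 0 0 0 7;1 0 0 0 0 0 7;1 0 0 0 0 0 7;1 0 0 0 0 0 7;1 0 0 0 0 0 7")

```text
clock: 19.5
eef_pos: [568.5, 13.3, 149.4]
tool_rot: [-3.141, 0.003, 0.398]
force: [-0.1, -0.5, -0.1]
width: 85.3
gripper_force: 0.0
```

Call:
move_arm(targets="1 0 0 0 0 0 7;1 0 0 0 0 0 7;1 0 0 0 0 0 7;1 0 0 0 0 0 0;1 0 0 0 0 0 0")

```text
clock: 19.92
eef_pos: [568.7, 13.3, 149.6]
tool_rot: [3.141, 0.003, 0.041]
force: [-0.7, -0.2, 0.2]
width: 85.2
gripper_force: 0.0
```

```bash
python3 -c "
from h import *
im=grab('scene');pointer(im,(694,20));pointer(grab('top'),(694,20));st();to(570,13.2,-9,0.037)
t=grab('top')
A=cv2.resize(im['color'][115:190,235:310,::-1],None,fx=5,fy=5,interpolation=2)
B=cv2.resize(t['color'][105:180,165:240,::-1],None,fx=5,fy=5,interpolation=2)
cv2.imwrite('pics/c7.png',np.hstack([A,B]))"
```

```text
mean [11.1 -3.9] ang mean 0.374 ang pca 0.669 sd [4.3 6.9]
mean [11.6 -5. ] ang mean 0.446 ang pca 0.55 sd [1.8 5.8]
20.02 [569.2  13.2 150.2] [3.142e+00 1.000e-03 4.100e-02] q [-0.61  0.74  0.91  1.81 -0.71  0.96 -0.92] F [-0.1  0.1 -0.3] w 85.4 0.0
d cm [ 0.11  0.   15.92] rows 3.9 rot [0.  0.1 0.2] t 20.0167 w 85.4
```

View pics/c7.png

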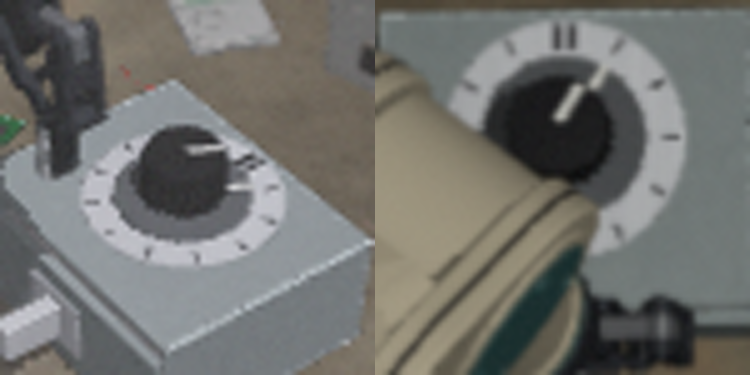

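Call:
move_arm(targets="1 0 0 4 0 0 0;1 0 0 4 0 0 0;1 0 0 3.5 0 0 0;1 0 0 2 0 0 0;1 0 0 0 0 0 0")

```text
clock: 20.48
eef_pos: [566.2, 13.8, 11.9]
tool_rot: [-3.14, 0.008, 0.039]
force: [-0.8, 0.2, 0.5]
width: 85.5
gripper_force: 0.0
```

Call:
move_arm(targets="1 0 0 2 0 0 0;1 0 0 0 0 0 0;1 0 0 0 0 0 0")

```text
clock: 20.73
eef_pos: [569.9, 12.9, -3.3]
tool_rot: [-3.141, -0.0, 0.038]
force: [0.2, 0.2, 0.6]
width: 85.4
gripper_force: 0.0
```

Call:
move_arm(targets="-1 0 0 0 0 0 0;-1 0 0 0 0 0 0;-1 0 0 0 0 0 0;-1 0 0 0 0 0 0;-1 0 0 0 0 0 0")

```text
clock: 21.15
eef_pos: [570.0, 13.2, -3.6]
tool_rot: [-3.141, -0.001, 0.038]
force: [-0.8, 0.1, 0.3]
width: 25.4
gripper_force: 0.0
```

Call:
move_arm(targets="-1 0 0 0 0 0 0;-1 0 0 0 0 0 0;-1 0 0 0 0 0 0;-1 0 0 0 0 0 0")

```text
clock: 21.48
eef_pos: [569.7, 14.9, -3.5]
tool_rot: [-3.139, 0.0, 0.039]
force: [-1.3, 3.1, 6.1]
width: 12.6
gripper_force: 58.9
```

Call:
move_arm(targets="-1 -1 0 0 0 0 0;-1 -1.5 0 0 0 0 0;-1 -1.5 0 0 0 0 0;-1 -1.5 0 0 0 0 0;-1 0 0 0 0 0 0")

```text
clock: 21.9
eef_pos: [511.8, 12.5, -3.6]
tool_rot: [-3.138, 0.003, 0.038]
force: [-1.7, 3.0, 5.1]
width: 12.8
gripper_force: 60.0
```

Call:
move_arm(targets="-1 -1.5 0 0 0 0 0;-1 -1.5 0 0 0 0 0;-1 -1.5 0 0 0 0 0;-1 -1.3 0 0 0 0 0;-1 0 0 0 0 0 0")

```text
clock: 22.32
eef_pos: [454.2, 10.0, -3.6]
tool_rot: [-3.138, 0.003, 0.038]
force: [-2.3, 3.3, 6.6]
width: 12.7
gripper_force: 61.1
```

```bash
python3 -c "
from h import *
st()"
```

```text
22.32 [454.2  10.   -3.6] [-3.138e+00  3.000e-03  3.800e-02] q [-0.41  0.79  0.51  2.2  -1.05  0.41 -0.56] F [-2.3  3.3  6.6] w 12.7 61.1
```

Call:
move_arm(targets="-1 -0.3 0 0 0 0 0;-1 -0.2 0 0 0 0 0;-1 0 0 0 0 0 0;-1 0 0 0 0 0 0;-1 0 0 0 0 0 0")

```text
clock: 22.73
eef_pos: [452.9, 9.9, -3.6]
tool_rot: [-3.139, -0.001, 0.039]
force: [-0.4, 4.5, 8.5]
width: 12.8
gripper_force: 61.3
```

Call:
move_arm(targets="1 0 0 0 0 0 0;1 0 0 0 0 0 0;1 0 0 0 0 0 0;1 0 0 0 0 0 0;1 0 0 0 0 0 0")

```text
clock: 23.15
eef_pos: [451.6, 8.3, -4.3]
tool_rot: [3.141, 0.0, 0.038]
force: [-0.0, -0.3, -0.5]
width: 72.3
gripper_force: 0.0
```

Call:
move_arm(targets="1 0 0 -2 0 0 0;1 0 0 -3.5 0 0 0;1 0 0 -3.5 0 0 0;1 0 0 -3.5 0 0 0;1 0 0 -3.5 0 0 0")

```text
clock: 23.57
eef_pos: [450.9, 8.2, 157.3]
tool_rot: [3.141, 0.001, 0.037]
force: [0.8, -0.0, -0.4]
width: 85.2
gripper_force: 0.0
```

```bash
python3 -c "
from h import *
st();to(485,-221,160,-0.7)
im=grab('scene');t=grab('top')
A=cv2.resize(im['color'][110:310,180:350,::-1],None,fx=2.3,fy=2.3,interpolation=2)
B=cv2.resize(t['color'][110:310,160:350,::-1],None,fx=2.3,fy=2.3,interpolation=2)
cv2.imwrite('pics/c8.png',np.hstack([A,B])[:,:800]);print(A.shape,B.shape)"
```

```text
23.57 [450.9   8.2 157.3] [3.141e+00 1.000e-03 3.700e-02] q [-0.69  0.56  0.91  2.11 -0.64  0.78 -0.91] F [ 0.8 -0.  -0.4] w 85.2 0.0
d cm [ 2.56 23.03 -0.25] rows 6.0 rot [ 0.1  0.1 42.2] t 23.5667 w 85.2
(460, 391, 3) (460, 437, 3)
```

```bash
cat >> h.py <<'E'
def packs(im,c=(526,-265),z=37,r=90,thr=62):
  H,W=im['color'].shape[:2]; s=2.0
  # rectified patch at height z, 2 px/mm ; col=+(-y), row=-x
  n=int(2*r*s); gx=c[0]+r-np.arange(n)/s; gy=c[1]+r-np.arange(n)/s
  X,Y=np.meshgrid(gx,gy,indexing='ij'); P=np.stack([X,Y,np.full_like(X,z)],-1).reshape(-1,3)
  f,R,t=par(im); q=P@R.T+t; sl=q[:,:2]/q[:,2:]; sl=sl*(1+im['k1']*(sl**2).sum(1,keepdims=True))
  m=(sl*f+[im['cx'],im['cy']]).reshape(n,n,2).astype(np.float32)
  pt=cv2.remap(im['color'],m[...,0],m[...,1],cv2.INTER_LINEAR)
  g=pt.max(2); k=((g<thr)&(np.hypot(X-c[0],Y-c[1])<r)).astype(np.uint8)
  k=cv2.morphologyEx(k,cv2.MORPH_CLOSE,np.ones((25,25))); k=cv2.morphologyEx(k,cv2.MORPH_OPEN,np.ones((31,31)))
  cs,_=cv2.findContours(k,cv2.RETR_EXTERNAL,cv2.CHAIN_APPROX_NONE)
  for q in cs:
    (u,v),wh,a=cv2.minAreaRect(q); b=cv2.boxPoints(((u,v),wh,a)); b=np.array([[c[0]+r-y/s,c[1]+r-x/s] for x,y in b])
    e=[b[1]-b[0],b[2]-b[1]]; L=max(e,key=np.linalg.norm)
    print('pack',b.mean(0).round(1),'size',[round(float(np.linalg.norm(i)),1) for i in e],'yaw',round(float(np.arctan2(L[1],L[0])%np.pi),3))
  return pt
E
python3 - <<'E'
from h import *
import pickle; a,b=pickle.load(open('im0.pkl','rb'))
packs(a);packs(b);print('now');t=grab('top');s=grab('scene');packs(t);packs(s)
E
```

```text
pack [ 469.5 -227.5] size [28.0, 21.0] yaw 1.571
pack [ 517.2 -313.8] size [29.5, 26.5] yaw 1.571
now
pack [ 476.2 -220.5] size [43.0, 34.5] yaw 1.571
pack [ 517.2 -315.5] size [33.0, 26.5] yaw 1.571
```

```bash
sed -i 's/k=cv2.morphologyEx(k,cv2.MORPH_CLOSE.*/E=lambda d:cv2.getStructuringElement(cv2.MORPH_ELLIPSE,(d,d)); k=cv2.morphologyEx(k,cv2.MORPH_CLOSE,E(25)); k=cv2.morphologyEx(k,cv2.MORPH_OPEN,E(25))/; s/thr=62/thr=80/' h.py
python3 - <<'E'
from h import *
import pickle; a,b=pickle.load(open('im0.pkl','rb'))
for th in (70,90):
  packs(a,thr=th);packs(b,thr=th);print('now');t=grab('top');s=grab('scene');packs(t,thr=th);packs(s,thr=th)
A=cv2.resize(t['color'][110:270,160:350,::-1],None,fx=2.5,fy=2.5,interpolation=2)
B=cv2.resize(s['color'][210:310,230:330,::-1],None,fx=3.2,fy=4,interpolation=2)
cv2.imwrite('pics/c8.png',np.hstack([A,B]))
E
```

```text
pack [ 470.4 -226.2] size [36.6, 31.2] yaw 2.273
pack [ 485.2 -203. ] size [21.6, 18.7] yaw 2.356
pack [ 517.  -313.5] size [35.4, 29.8] yaw 2.258
pack [ 514.1 -317.5] size [30.5, 17.5] yaw 2.167
now
pack [ 476.9 -218.8] size [33.1, 56.9] yaw 1.007
pack [ 516.9 -313.6] size [35.6, 30.5] yaw 2.273
pack [ 507.5 -312.2] size [12.5, 12.0] yaw 1.571
pack [ 516.8 -325. ] size [14.0, 12.5] yaw 1.571
pack [ 478.  -218.9] size [41.4, 55.2] yaw 0.716
pack [ 503.2 -345.5] size [18.0, 21.5] yaw 0.0
pack [ 516.2 -314.1] size [38.4, 34.9] yaw 2.271
pack [ 467. -232.] size [32.5, 33.9] yaw 0.785
pack [ 489.8 -338.3] size [33.5, 15.3] yaw 2.441
pack [ 514.1 -317. ] size [33.6, 24.5] yaw 2.262
now
pack [ 477.8 -218.7] size [41.9, 55.8] yaw 0.69
pack [ 503.5 -345.2] size [18.5, 24.0] yaw 0.0
pack [ 516.4 -314. ] size [39.3, 35.0] yaw 2.258
pack [ 467. -232.] size [32.5, 33.9] yaw 0.785
pack [ 490.  -338.4] size [33.2, 15.1] yaw 2.441
pack [ 514.1 -317.1] size [33.6, 24.5] yaw 2.262
```

View pics/c8.png

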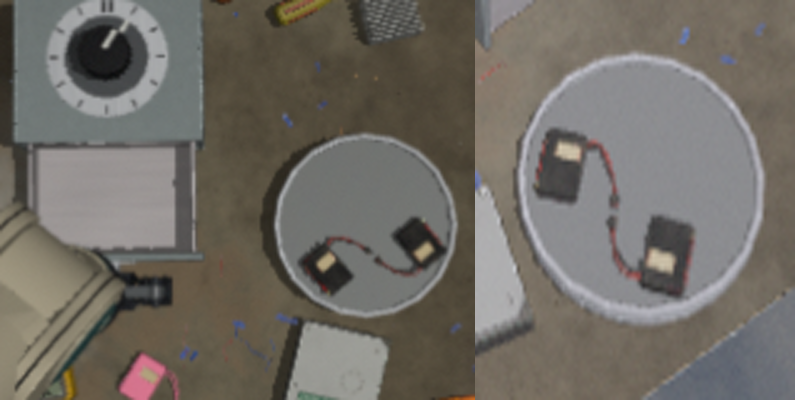

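Run:
```python
from h import *
t=cams.get_image('top');s=cams.get_image('scene')
print(p2w(t,290.8,216.8,36),p2w(s,257.3,251.3,33),p2w(t,328,207.2,36),p2w(s,290,274,33))
for u,v in [(35,147),(192,147),(35,200),(192,248),(120,250)]: print(p2w(t,160+u/2.5,110+v/2.5,12))
print(p2w(t,160+200/2.5,110+255/2.5,76))
st();to(478.5,-221,150,.815)
```

```text
[ 479.3 -222.2   36. ] [ 475.9 -225.2   33. ] [ 508.2 -323.9   36. ] [ 506.3 -326.7   33. ]
[603.9 105.   12. ]
[608.9 -70.5  12. ]
[544.6 102.5  12. ]
[496.3 -74.   12. ]
[491.8   5.8  12. ]
[488.  -84.6  76. ]
24.07 [451.    8.4 155. ] [3.141e+00 2.000e-03 3.700e-02] q [-0.69  0.57  0.91  2.11 -0.65  0.78 -0.9 ] F [0.7 0.3 0.3] w 84.9 0.0
d cm [ 1.89 23.03  0.5 ] rows 6.4 rot [ -0.    0.1 -44.6] t 24.0667 w 84.9
```

Call:
move_arm(targets="1 0.32 3.84 0 0 0 0;1 0.32 3.84 0 0 0 0;1 0.32 3.84 0 0 0 0;1 0.32 3.84 0 0 0 0;1 0.32 3.84 0 0 0 0")

```text
clock: 24.48
eef_pos: [474.6, -184.3, 155.2]
tool_rot: [-3.141, 0.001, 0.038]
force: [0.8, -0.5, -0.3]
width: 85.4
gripper_force: 0.0
```

Call:
move_arm(targets="1 0.3 3.8 0 0 0 0;1 0 0 0 0 0 -7;1 0 0 0 0 0 -7;1 0 0 0 0 0 -7;1 0 0 0 0 0 -7")

```text
clock: 24.9
eef_pos: [478.8, -220.9, 155.0]
tool_rot: [-3.14, 0.001, 0.531]
force: [-0.7, 0.5, 0.2]
width: 85.4
gripper_force: 0.0
```

Call:
move_arm(targets="1 0 0 0 0 0 -7;1 0 0 0 0 0 -7;1 0 0 0 0 0 -2.6;1 0 0 0 0 0 0;1 0 0 0 0 0 0")

```text
clock: 25.32
eef_pos: [479.0, -220.6, 155.4]
tool_rot: [-3.141, 0.0, 0.814]
force: [-0.0, 0.4, -0.3]
width: 85.5
gripper_force: 0.0
```

Run:
```python
from h import *
st();to(478.5,-222,-7,.815)
```

```text
25.32 [ 479.  -220.6  155.4] [-3.141  0.     0.814] q [-0.02  0.58  0.61  1.91 -0.45  0.79  0.08] F [-0.   0.4 -0.3] w 85.5 0.0
d cm [-0.13  0.08 16.24] rows 4.0 rot [-0.1  0.  -0.1] t 25.3167 w 85.5
```

Call:
move_arm(targets="1 0 0 4 0 0 0;1 0 0 4 0 0 0;1 0 0 4 0 0 0;1 0 0 2 0 0 0;1 0 0 0 0 0 0")

```text
clock: 25.73
eef_pos: [475.9, -218.8, 11.6]
tool_rot: [-3.133, 0.003, 0.815]
force: [-0.1, 0.5, -0.1]
width: 85.3
gripper_force: 0.0
```

Run:
```python
from h import *
st();to(478.5,-222,-7,.815)
```

```text
25.73 [ 475.9 -218.8   11.6] [-3.133e+00  3.000e-03  8.150e-01] q [ 0.11  0.78  0.41  2.01 -0.64  0.49  0.24] F [-0.1  0.5 -0.1] w 85.3 0.0
d cm [-0.05  0.42  1.85] rows 0.5 rot [-0.5  0.2 -0. ] t 25.7333 w 85.3
```

Call:
move_arm(targets="1 0 0 1 0 0 0;1 0 0 0.6 0 0 0;1 0 0 0 0 0 0;1 0 0 0 0 0 0")

```text
clock: 26.07
eef_pos: [480.1, -220.8, 0.7]
tool_rot: [3.14, -0.0, 0.816]
force: [-0.6, 0.0, -0.3]
width: 85.5
gripper_force: 0.0
```

Run:
```python
from h import *
st();to(478.5,-222,-7,.815)
```

```text
26.07 [ 480.1 -220.8    0.7] [ 3.14  -0.     0.816] q [ 0.13  0.8   0.38  2.01 -0.66  0.46  0.25] F [-0.6  0.  -0.3] w 85.5 0.0
d cm [-0.2  -0.04  0.77] rows 0.2 rot [ 0.1 -0.   0.1] t 26.0667 w 85.5
```

Call:
move_arm(targets="1 -0.1 0 0.7 0 0 0;1 0 0 0 0 0 0;-1 0 0 0 0 0 0;-1 0 0 0 0 0 0;-1 0 0 0 0 0 0")

```text
clock: 26.48
eef_pos: [478.9, -221.3, -6.9]
tool_rot: [3.141, -0.0, 0.816]
force: [0.3, -0.4, 0.4]
width: 51.8
gripper_force: 0.0
```

Call:
move_arm(targets="-1 0 0 0 0 0 0;-1 0 0 0 0 0 0;-1 0 0 0 0 0 0;-1 0 0 0 0 0 0;-1 0 0 0 0 0 0")

```text
clock: 26.9
eef_pos: [478.7, -221.4, -6.5]
tool_rot: [3.141, -0.0, 0.816]
force: [-1.8, 1.4, 4.8]
width: 31.7
gripper_force: 58.6
```

Run:
```python
from h import *
st()
```

```text
26.9 [ 478.7 -221.4   -6.5] [ 3.141 -0.     0.816] q [ 0.14  0.81  0.37  2.01 -0.66  0.44  0.26] F [-1.8  1.4  4.8] w 31.7 58.6
```

Call:
move_arm(targets="-1 0 0 -2 0 0 0;-1 0 0 -3 0 0 0;-1 0 0 -3 0 0 0;-1 0 0 -3 0 0 0;-1 0 0 -3 0 0 0")

```text
clock: 27.32
eef_pos: [478.3, -221.0, 134.2]
tool_rot: [-3.141, 0.0, 0.816]
force: [0.3, 0.2, -1.0]
width: 31.9
gripper_force: 59.5
```

Call:
move_arm(targets="-1 0 0 0 0 0 6;-1 0 0 0 0 0 6.5;-1 0 0 0 0 0 6.5;-1 0 0 0 0 0 6.5;-1 0 0 0 0 0 6.5")

```text
clock: 27.73
eef_pos: [478.7, -220.9, 133.0]
tool_rot: [-3.141, -0.0, 0.252]
force: [-0.5, 0.3, -0.9]
width: 32.0
gripper_force: 59.4
```

Call:
move_arm(targets="-1 0 0 0 0 0 6.5;-1 0 0 0 0 0 6.1;-1 0 0 0 0 0 0")

```text
clock: 27.98
eef_pos: [478.6, -220.9, 132.6]
tool_rot: [3.141, 0.001, 0.036]
force: [-0.0, 0.1, -0.7]
width: 31.6
gripper_force: 59.5
```

Run:
```python
from h import *
st();to(548,-20,110,.037)
```

```text
27.98 [ 478.6 -220.9  132.6] [3.141e+00 1.000e-03 3.600e-02] q [-0.13  0.68  0.81  1.94 -0.67  0.82 -0.48] F [-0.   0.1 -0.7] w 31.6 59.5
d cm [  7.65 -19.83   2.25] rows 5.2 rot [ 0.   0.  -0.1] t 27.9833 w 31.6
```

Call:
move_arm(targets="-1 1 -2.6 0 0 0 0;-1 1.3 -3.4 0 0 0 0;-1 1.3 -3.4 0 0 0 0;-1 1.3 -3.4 0 0 0 0;-1 1.3 -3.4 0 0 0 0")

```text
clock: 28.4
eef_pos: [534.8, -55.2, 132.9]
tool_rot: [-3.141, 0.0, 0.041]
force: [1.0, -0.5, -0.4]
width: 31.8
gripper_force: 59.5
```

Call:
move_arm(targets="-1 1.4 -3.6 0 0 0 0;-1 0 0 0 0 0 0;-1 0 0 0 0 0 0")

```text
clock: 28.65
eef_pos: [547.6, -17.1, 132.3]
tool_rot: [-3.141, 0.001, 0.047]
force: [-0.4, -0.3, -0.5]
width: 31.5
gripper_force: 59.5
```

Run:
```python
from h import *
st();to(548,-20,-17,.037)
```

```text
28.65 [547.6 -17.1 132.3] [-3.141e+00  1.000e-03  4.700e-02] q [-0.54  0.72  0.85  1.88 -0.7   0.87 -0.86] F [-0.4 -0.3 -0.5] w 31.5 59.5
d cm [ 0.03  0.3  14.93] rows 3.6 rot [-0.1  0.   0.6] t 28.65 w 31.5
```

Call:
move_arm(targets="-1 0 0.3 3 0 0 0;-1 0 0 3 0 0 0;-1 0 0 3 0 0 0;-1 0 0 3 0 0 0;-1 0 0 1 0 0 0")

```text
clock: 29.07
eef_pos: [544.4, -24.4, -0.3]
tool_rot: [-3.141, 0.006, 0.038]
force: [-1.0, 0.4, -1.0]
width: 32.0
gripper_force: 59.5
```

Call:
move_arm(targets="-1 0 0 0.8 0 0 0;-1 0 0 0.5 0 0 0;-1 0 0 0 0 0 0;-1 0 0 0 0 0 0")

```text
clock: 29.4
eef_pos: [548.2, -24.0, -9.0]
tool_rot: [3.141, -0.002, 0.038]
force: [0.5, 0.2, 0.3]
width: 31.7
gripper_force: 59.5
```

Run:
```python
from h import *
st();to(548,-20,-17,.037)
```

```text
29.4 [548.2 -24.   -9. ] [ 3.141e+00 -2.000e-03  3.800e-02] q [-0.39  0.9   0.62  1.96 -0.94  0.6  -0.66] F [0.5 0.2 0.3] w 31.7 59.5
d cm [-0.  -0.4  0.8] rows 0.2 rot [ 0.  -0.1  0.1] t 29.4 w 31.7
```

Nearly down (reported −9); lower the last 8 mm and release with a partial opening.

Call:
move_arm(targets="-1 0 -0.4 0.4 0 0 0;-1 0 0 0.3 0 0 0;-1 0 0 0.1 0 0 0;-1 0 0 0 0 0 0")

```text
clock: 29.73
eef_pos: [547.1, -19.1, -18.1]
tool_rot: [-3.141, 0.0, 0.038]
force: [-0.8, -0.4, -0.4]
width: 31.5
gripper_force: 59.5
```

Call:
move_arm(targets="0.15 0 0 0 0 0 0;0.15 0 0 0 0 0 0;0.15 0 0 0 0 0 0;0.15 0 0 0 0 0 0;0.15 0 0 -1 0 0 0")

```text
clock: 30.15
eef_pos: [546.0, -19.2, -9.0]
tool_rot: [-3.141, 0.003, 0.038]
force: [0.2, 0.1, -0.9]
width: 48.7
gripper_force: 0.0
```

Call:
move_arm(targets="0.15 0 0 -3 0 0 0;0.15 0 0 -4 0 0 0;0.15 0 0 -4 0 0 0;1 0 0 -3 0 0 0;1 0 0 0 0 0 0")

```text
clock: 30.57
eef_pos: [551.0, -21.1, 138.4]
tool_rot: [3.14, -0.01, 0.037]
force: [0.4, 0.3, -0.6]
width: 71.6
gripper_force: 0.0
```

Run:
```python
from h import *
st();to(507.8,-325,130,.777)
```

```text
30.57 [551.  -21.1 138.4] [ 3.14  -0.01   0.037] q [-0.54  0.71  0.86  1.88 -0.7   0.87 -0.86] F [ 0.4  0.3 -0.6] w 71.6 0.0
d cm [-5.45 30.21  0.83] rows 7.5 rot [  0.3  -0.5 -42.4] t 30.5667 w 71.6
```

Run:
```python
from h import *
t=grab('top');s=grab('scene')
for th in(70,90): packs(t,thr=th);packs(s,thr=th)
```

```text
pack [ 517.1 -313.9] size [35.9, 30.5] yaw 2.273
pack [ 504.  -345.5] size [18.0, 23.0] yaw 0.0
pack [ 516.2 -314.4] size [39.1, 36.3] yaw 2.29
pack [ 490.5 -338.8] size [31.8, 15.0] yaw 2.447
pack [ 514.2 -317. ] size [33.9, 24.1] yaw 2.237
```

Call:
move_arm(targets="1 -0.68 3.78 0 0 0 0;1 -0.68 3.78 0 0 0 0;1 -0.68 3.78 0 0 0 0;1 -0.68 3.78 0 0 0 0;1 -0.68 3.78 0 0 0 0")

```text
clock: 31.08
eef_pos: [518.9, -210.5, 130.7]
tool_rot: [-3.14, 0.002, 0.038]
force: [1.1, -0.9, -0.2]
width: 85.7
gripper_force: 0.0
```

Call:
move_arm(targets="1 -0.68 3.78 0 0 0 0;1 -0.68 3.78 0 0 0 0;1 -0.68 3.78 0 0 0 0;1 0 0 0 0 0 -7;1 0 0 0 0 0 -7")

```text
clock: 31.5
eef_pos: [501.6, -326.8, 130.6]
tool_rot: [-3.141, 0.003, 0.282]
force: [0.6, 1.5, -0.7]
width: 85.4
gripper_force: 0.0
```

Call:
move_arm(targets="1 0 0 0 0 0 -7;1 0 0 0 0 0 -7;1 0 0 0 0 0 -7;1 0 0 0 0 0 -7;1 0 0 0 0 0 0")

```text
clock: 31.92
eef_pos: [503.4, -323.0, 130.9]
tool_rot: [-3.139, -0.0, 0.774]
force: [-0.7, -0.7, -0.0]
width: 85.5
gripper_force: 0.0
```

Run:
```python
from h import *
st();to(507.8,-325,-7,.777)
```

```text
31.92 [ 503.4 -323.   130.9] [-3.139 -0.     0.774] q [ 0.17  0.7   0.58  1.74 -0.49  0.85  0.18] F [-0.7 -0.7 -0. ] w 85.5 0.0
d cm [ 0.18  0.49 13.78] rows 3.4 rot [-0.2 -0.  -0.2] t 31.9167 w 85.5
```

Call:
move_arm(targets="1 0.15 0.45 3.5 0 0 0;1 0 0 3.5 0 0 0;1 0 0 3 0 0 0;1 0 0 1.5 0 0 0;1 0 0 0 0 0 0")

```text
clock: 32.33
eef_pos: [505.2, -323.3, 12.3]
tool_rot: [-3.133, 0.002, 0.767]
force: [0.2, 0.6, 0.5]
width: 85.5
gripper_force: 0.0
```

Call:
move_arm(targets="1 0 0 1 0 0 0;1 0 0 0 0 0 0;1 0 0 0 0 0 0;1 0 0 0 0 0 0")

```text
clock: 32.67
eef_pos: [509.1, -326.4, 7.9]
tool_rot: [3.14, -0.0, 0.77]
force: [0.0, -0.3, 0.0]
width: 85.4
gripper_force: 0.0
```

Run:
```python
from h import *
st();to(507.8,-325,-7,.777)
```

```text
32.67 [ 509.1 -326.4    7.9] [ 3.14 -0.    0.77] q [ 0.25  0.87  0.46  1.79 -0.61  0.63  0.28] F [ 0.  -0.3  0. ] w 85.4 0.0
d cm [ 0.   -0.2   1.49] rows 0.4 rot [ 0.1 -0.  -0.4] t 32.6667 w 85.4
```

Call:
move_arm(targets="1 0 -0.15 1 0 0 0;1 0 0 0.4 0 0 0;1 0 0 0 0 0 0;-1 0 0 0 0 0 0;-1 0 0 0 0 0 0")

```text
clock: 33.08
eef_pos: [507.5, -324.9, -7.1]
tool_rot: [3.141, 0.0, 0.771]
force: [0.5, 0.7, -0.1]
width: 63.7
gripper_force: 0.0
```

Call:
move_arm(targets="-1 0 0 0 0 0 0;-1 0 0 0 0 0 0;-1 0 0 0 0 0 0;-1 0 0 0 0 0 0;-1 0 0 0 0 0 0")

```text
clock: 33.5
eef_pos: [508.2, -325.3, -6.4]
tool_rot: [3.14, -0.0, 0.771]
force: [-0.5, -0.2, 5.1]
width: 31.9
gripper_force: 59.6
```

Run:
```python
from h import *
st()
```

```text
33.5 [ 508.2 -325.3   -6.4] [ 3.14  -0.     0.771] q [ 0.26  0.88  0.44  1.8  -0.63  0.6   0.29] F [-0.5 -0.2  5.1] w 31.9 59.6
```

Call:
move_arm(targets="-1 0 0 -2 0 0 0;-1 0 0 -3 0 0 0;-1 0 0 -3 0 0 0;-1 0 0 -3 0 0 0;-1 0 0 -3 0 0 0")

```text
clock: 33.92
eef_pos: [506.7, -324.4, 133.8]
tool_rot: [-3.14, 0.001, 0.771]
force: [0.3, 0.1, -0.5]
width: 31.9
gripper_force: 59.4
```

Call:
move_arm(targets="-1 0 0 0 0 0 6;-1 0 0 0 0 0 6;-1 0 0 0 0 0 6;-1 0 0 0 0 0 6;-1 0 0 0 0 0 6")

```text
clock: 34.33
eef_pos: [507.1, -324.3, 132.6]
tool_rot: [-3.141, 0.0, 0.242]
force: [-0.4, 0.9, -0.2]
width: 31.8
gripper_force: 59.4
```

Call:
move_arm(targets="-1 0 0 0 0 0 6;-1 0 0 0 0 0 6;-1 0 0 0 0 0 0")

```text
clock: 34.58
eef_pos: [507.0, -324.3, 132.2]
tool_rot: [-3.141, 0.002, 0.035]
force: [-0.0, 0.4, 0.1]
width: 31.9
gripper_force: 59.4
```

Run:
```python
from h import *
st();to(546,52,132,.037)
```

```text
34.58 [ 507.  -324.3  132.2] [-3.141e+00  2.000e-03  3.500e-02] q [ 0.06  0.77  0.79  1.73 -0.66  0.93 -0.41] F [-0.   0.4  0.1] w 31.9 59.4
d cm [ 5.230e+00 -3.747e+01  3.000e-02] rows 9.2 rot [-0.   0.1 -0.1] t 34.5833 w 31.9
```

Call:
move_arm(targets="-1 0.5 -3.7 0 0 0 0;-1 0.5 -3.7 0 0 0 0;-1 0.5 -3.7 0 0 0 0;-1 0.5 -3.7 0 0 0 0;-1 0.5 -3.7 0 0 0 0")

```text
clock: 35.0
eef_pos: [525.0, -137.2, 132.7]
tool_rot: [-3.141, 0.001, 0.041]
force: [0.2, 0.5, 0.1]
width: 31.5
gripper_force: 59.4
```

Call:
move_arm(targets="-1 0.5 -3.7 0 0 0 0;-1 0.5 -3.7 0 0 0 0;-1 0.5 -3.7 0 0 0 0;-1 0.6 -3.9 0 0 0 0;-1 0.6 -3.9 0 0 0 0")

```text
clock: 35.42
eef_pos: [544.8, 52.8, 132.8]
tool_rot: [-3.141, 0.001, 0.041]
force: [-0.2, -0.8, 0.6]
width: 31.4
gripper_force: 59.4
```

Call:
move_arm(targets="-1 0 0 0 0 0 0;-1 0 0 0 0 0 0;-1 0 0 0 0 0 0")

```text
clock: 35.67
eef_pos: [544.9, 50.6, 132.8]
tool_rot: [3.141, 0.0, 0.04]
force: [0.3, -0.1, -1.0]
width: 31.7
gripper_force: 59.5
```

Run:
```python
from h import *
st();to(546,52,-18,.037)
```

```text
35.67 [544.9  50.6 132.8] [3.141 0.    0.04 ] q [-0.67  0.72  0.87  1.89 -0.71  0.88 -0.97] F [ 0.3 -0.1 -1. ] w 31.7 59.5
d cm [ 0.13 -0.15 15.08] rows 3.7 rot [0.  0.  0.2] t 35.6667 w 31.7
```

Call:
move_arm(targets="-1 0.1 -0.1 3 0 0 0;-1 0 0 3 0 0 0;-1 0 0 3 0 0 0;-1 0 0 3 0 0 0;-1 0 0 1 0 0 0")

```text
clock: 36.08
eef_pos: [543.5, 50.0, -0.3]
tool_rot: [3.141, 0.006, 0.036]
force: [-0.6, 0.7, -0.8]
width: 31.8
gripper_force: 59.5
```

Call:
move_arm(targets="-1 0 0 0.8 0 0 0;-1 0 0 0 0 0 0;-1 0 0 0 0 0 0;-1 0 0 0 0 0 0")

```text
clock: 36.42
eef_pos: [547.4, 51.4, -3.6]
tool_rot: [3.141, -0.003, 0.038]
force: [0.2, 0.8, 0.0]
width: 31.7
gripper_force: 59.5
```

Run:
```python
from h import *
st();to(546,52,-18,.037)
```

```text
36.42 [547.4  51.4  -3.6] [ 3.141e+00 -3.000e-03  3.800e-02] q [-0.55  0.9   0.65  1.96 -0.95  0.62 -0.79] F [0.2 0.8 0. ] w 31.7 59.5
d cm [-0.14 -0.06  1.44] rows 0.4 rot [ 0.  -0.1  0. ] t 36.4167 w 31.7
```

Call:
move_arm(targets="-1 0 0 0.7 0 0 0;-1 0 0 0.5 0 0 0;-1 0 0 0.2 0 0 0;-1 0 0 0 0 0 0;-1 0 0 0 0 0 0")

```text
clock: 36.83
eef_pos: [546.9, 52.4, -18.5]
tool_rot: [-3.141, -0.001, 0.038]
force: [-0.5, 1.0, 5.0]
width: 32.0
gripper_force: 60.1
```

Call:
move_arm(targets="0.15 0 0 0 0 0 0;0.15 0 0 0 0 0 0;0.15 0 0 0 0 0 0;0.15 0 0 0 0 0 0;0.15 0 0 -1 0 0 0")

```text
clock: 37.25
eef_pos: [544.8, 52.0, -10.2]
tool_rot: [-3.142, 0.003, 0.038]
force: [0.0, 0.4, -0.4]
width: 49.2
gripper_force: 0.0
```

Call:
move_arm(targets="0.15 0 0 -3 0 0 0;0.15 0 0 -4 0 0 0;0.15 0 0 -4 0 0 0;1 0 0 -3 0 0 0;1 0 0 0 0 0 0")

```text
clock: 37.67
eef_pos: [550.1, 50.7, 137.3]
tool_rot: [3.141, -0.01, 0.037]
force: [1.0, 0.5, 0.2]
width: 71.4
gripper_force: 0.0
```

Run:
```python
from h import *
st();to(451,8.7,135,.037)
t=grab('top');s=grab('scene')
A=cv2.resize(t['color'][110:270,160:350,::-1],None,fx=2.4,fy=2.4,interpolation=2)
B=cv2.resize(s['color'][130:290,190:330,::-1],None,fx=2.4,fy=2.4,interpolation=2)
cv2.imwrite('pics/c9.png',np.hstack([A,B]))
```

```text
37.67 [550.1  50.7 137.3] [ 3.141 -0.01   0.037] q [-0.67  0.72  0.87  1.88 -0.71  0.88 -0.98] F [1.  0.5 0.2] w 71.4 0.0
d cm [-10.06   3.83   0.13] rows 2.6 rot [ 0.  -0.6  0. ] t 37.6667 w 71.4
```

View pics/c9.png

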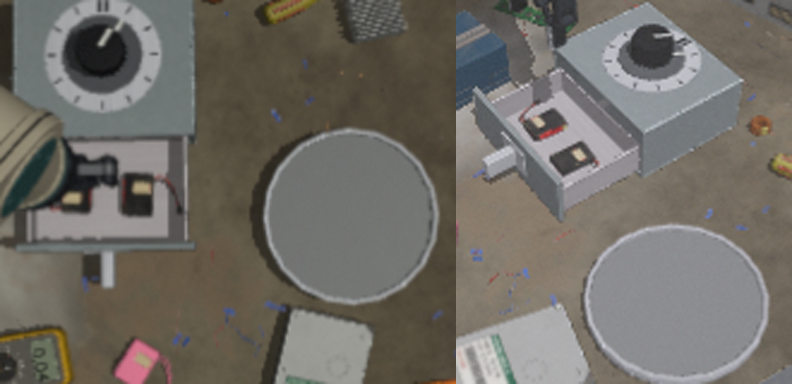

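Call:
move_arm(targets="1 -3.3 1.27 0 0 0 0;1 -3.3 1.27 0 0 0 0;1 -3.2 1.27 0 0 0 0;1 0 0 0 0 0 0;1 0 0 0 0 0 0")

```text
clock: 38.18
eef_pos: [447.1, 10.0, 130.3]
tool_rot: [-3.14, 0.003, 0.035]
force: [0.4, 0.2, 0.1]
width: 85.5
gripper_force: 0.0
```

Run:
```python
from h import *
st();to(452.5,9.2,-4,.038)
```

```text
38.18 [447.1  10.  130.3] [-3.14e+00  3.00e-03  3.50e-02] q [-0.66  0.6   0.88  2.14 -0.72  0.73 -0.84] F [0.4 0.2 0.1] w 85.5 0.0
d cm [ 0.58  0.11 13.43] rows 3.3 rot [-0.1  0.2 -0.2] t 38.1833 w 85.5
```

Call:
move_arm(targets="1 0.2 0.1 3.5 0 0 0;1 0 0 3.5 0 0 0;1 0 0 3.5 0 0 0;1 0 0 2 0 0 0;1 0 0 0 0 0 0")

```text
clock: 38.6
eef_pos: [450.0, 10.0, 2.1]
tool_rot: [-3.14, 0.006, 0.038]
force: [-0.1, 0.3, 0.6]
width: 85.4
gripper_force: 0.0
```

Call:
move_arm(targets="1 0 0 0.6 0 0 0;1 0 0 0 0 0 0;1 0 0 0 0 0 0")

```text
clock: 38.85
eef_pos: [452.7, 9.2, 0.3]
tool_rot: [-3.142, -0.001, 0.038]
force: [0.4, -0.3, 1.2]
width: 85.3
gripper_force: 0.0
```

Run:
```python
from h import *
st();to(452.5,9.2,-4,.038)
```

```text
38.85 [4.527e+02 9.200e+00 3.000e-01] [-3.142e+00 -1.000e-03  3.800e-02] q [-0.42  0.78  0.51  2.21 -1.05  0.41 -0.57] F [ 0.4 -0.3  1.2] w 85.3 0.0
d cm [-0.02  0.    0.43] rows 0.1 rot [-0. -0. -0.] t 38.85 w 85.3
```

Call:
move_arm(targets="-1 0 0 0.3 0 0 0;-1 0 0 0 0 0 0;-1 0 0 0 0 0 0;-1 0 0 0 0 0 0;-1 0 0 0 0 0 0")

```text
clock: 39.27
eef_pos: [451.9, 9.3, -2.8]
tool_rot: [-3.141, -0.0, 0.038]
force: [0.2, 0.3, -0.2]
width: 25.9
gripper_force: 0.0
```

Call:
move_arm(targets="-1 0 0 0 0 0 0;-1 0 0 0 0 0 0;-1 0 0 0 0 0 0;-1 0 0 0 0 0 0;-1 0.6 0 0 0 0 0")

```text
clock: 39.68
eef_pos: [456.0, 10.0, -2.7]
tool_rot: [-3.14, 0.002, 0.038]
force: [-3.4, 1.2, 6.5]
width: 12.5
gripper_force: 59.0
```

Call:
move_arm(targets="-1 1 0 0 0 0 0;-1 1.2 0 0 0 0 0;-1 1.2 0 0 0 0 0;-1 1.2 0 0 0 0 0;-1 1.2 0 0 0 0 0")

```text
clock: 40.1
eef_pos: [515.4, 12.6, -2.7]
tool_rot: [-3.14, 0.001, 0.039]
force: [-2.2, 1.4, 6.8]
width: 12.7
gripper_force: 59.1
```

Call:
move_arm(targets="-1 1.2 0 0 0 0 0;-1 1.2 0 0 0 0 0;-1 1 0 0 0 0 0;-1 0.7 0 0 0 0 0;-1 0 0 0 0 0 0")

```text
clock: 40.52
eef_pos: [558.7, 14.4, -2.7]
tool_rot: [-3.141, -0.002, 0.039]
force: [1.9, 2.5, 4.5]
width: 12.7
gripper_force: 59.1
```

Run:
```python
from h import *
st();to(571,14.9,-4,.038)
```

```text
40.52 [558.7  14.4  -2.7] [-3.141e+00 -2.000e-03  3.900e-02] q [-0.46  0.89  0.63  1.93 -0.91  0.63 -0.76] F [1.9 2.5 4.5] w 12.7 59.1
d cm [ 1.23 -0.    0.13] rows 0.3 rot [-0.1 -0.1  0.1] t 40.5167 w 12.7
```

Call:
move_arm(targets="-1 0.5 0 0 0 0 0;-1 0.4 0 0 0 0 0;-1 0 0 0 0 0 0;-1 0 0 0 0 0 0")

```text
clock: 40.85
eef_pos: [566.1, 14.7, -2.7]
tool_rot: [-3.14, -0.001, 0.039]
force: [1.4, 2.9, 5.0]
width: 12.8
gripper_force: 59.2
```

Call:
move_arm(targets="-1 0.3 0 0 0 0 0;-1 0.2 0 0 0 0 0;-1 0 0 0 0 0 0;-1 0 0 0 0 0 0")

```text
clock: 41.18
eef_pos: [568.0, 14.8, -2.7]
tool_rot: [-3.139, 0.004, 0.038]
force: [-6.0, 1.8, 10.9]
width: 12.8
gripper_force: 60.1
```

Call:
move_arm(targets="-1 0.3 0 0 0 0 0;-1 0 0 0 0 0 0;-1 0 0 0 0 0 0;-1 0 0 0 0 0 0")

```text
clock: 41.52
eef_pos: [567.8, 14.9, -2.7]
tool_rot: [-3.138, 0.009, 0.038]
force: [-12.5, 2.6, 17.4]
width: 12.4
gripper_force: 60.9
```

Call:
move_arm(targets="1 0 0 0 0 0 0;1 0 0 0 0 0 0;1 0 0 0 0 0 0;1 0 0 0 0 0 0;1 0 0 0 0 0 0")

```text
clock: 41.93
eef_pos: [573.8, 13.6, -3.3]
tool_rot: [3.141, -0.0, 0.038]
force: [-0.4, 0.3, -0.7]
width: 72.4
gripper_force: 0.0
```

Call:
move_arm(targets="1 0 0 -2 0 0 0;1 0 0 -3.5 0 0 0;1 0 0 -3.5 0 0 0;1 0 0 -3.5 0 0 0;1 0 0 -3.5 0 0 0")

```text
clock: 42.35
eef_pos: [573.4, 13.6, 158.3]
tool_rot: [3.141, 0.001, 0.037]
force: [0.9, 0.2, -0.5]
width: 85.5
gripper_force: 0.0
```

Call:
move_arm(targets="1 0 0 0 0 0 0;1 0 0 0 0 0 0;1 0 0 0 0 0 0")

```text
clock: 42.6
eef_pos: [573.3, 14.3, 156.4]
tool_rot: [-3.141, 0.001, 0.038]
force: [-0.1, -0.6, -0.1]
width: 85.7
gripper_force: 0.0
```

Run:
```python
from h import *
st();to(693.5,19.5,150,1.26)
t=grab('top');pointer(t,(694,20))
# pull end: brightness down the column of the pull in top picture
import pickle; a,b=pickle.load(open('im0.pkl','rb'))
u=int(round(w2p(t,[560,13,54])[0]))
for im in(a,t): print([int(im['color'][v,u].mean()) for v in range(165,192)])
```

```text
42.6 [573.3  14.3 156.4] [-3.141e+00  1.000e-03  3.800e-02] q [-0.58  0.72  0.86  1.79 -0.66  0.95 -0.97] F [-0.1 -0.6 -0.1] w 85.7 0.0
d cm [12.03 -0.06  0.63] rows 10.0 rot [ -0.1   0.  -70. ] t 42.6 w 85.7
mean [ 4.9 -2.5] ang mean 0.507 ang pca 0.419 sd [ 2.8 14.6]
[120, 109, 96, 117, 111, 111, 158, 171, 173, 173, 175, 174, 175, 176, 176, 177, 178, 179, 180, 173, 157, 134, 94, 96, 96, 94, 94]
[78, 68, 58, 50, 45, 38, 34, 28, 26, 24, 23, 32, 76, 130, 162, 170, 173, 174, 174, 167, 150, 129, 89, 91, 93, 92, 91]
```

Call:
move_arm(targets="1 4 0 0 0 0 0;1 4 0 0 0 0 0;1 4 0 0 0 0 0;1 0 0 0 0 0 0;1 0 0 0 0 0 0")

```text
clock: 43.07
eef_pos: [693.8, 18.1, 153.9]
tool_rot: [3.141, 0.003, 0.039]
force: [-0.3, -0.2, -0.6]
width: 85.6
gripper_force: 0.0
```

Run:
```python
from h import *
st();to(693.5,19.2,60,0.038);pointer(grab('scene'),(694,20))
```

```text
43.07 [693.8  18.1 153.9] [3.141e+00 3.000e-03 3.900e-02] q [-0.48  0.88  0.83  1.43 -0.67  1.13 -1.07] F [-0.3 -0.2 -0.6] w 85.6 0.0
d cm [ 0.   -0.12  9.39] rows 2.3 rot [0.1 0.2 0. ] t 43.0667 w 85.6
mean [13.2 -5.5] ang mean 0.433 ang pca 0.571 sd [4.5 6.9]
```

Call:
move_arm(targets="1 0 -0.1 3.5 0 0 0;1 0 0 3.5 0 0 0;1 0 0 2 0 0 0;1 0 0 0 0 0 0;1 0 0 0 0 0 0")

```text
clock: 43.53
eef_pos: [691.4, 19.3, 65.9]
tool_rot: [-3.141, 0.004, 0.037]
force: [0.4, -0.5, 1.1]
width: 85.5
gripper_force: 0.0
```

Call:
move_arm(targets="-1 0 0 0 0 0 0;-1 0 0 0 0 0 0;-1 0 0 0 0 0 0;-1 0 0 0 0 0 0;-1 0 0 0 0 0 0")

```text
clock: 43.95
eef_pos: [694.6, 20.2, 69.6]
tool_rot: [-3.14, -0.003, 0.038]
force: [-2.5, 2.4, 7.2]
width: 49.5
gripper_force: 61.4
```

Call:
move_arm(targets="-1 0 0 0 0 0 -3;-1 0 0 0 0 0 -7;-1 0 0 0 0 0 -7;-1 0 0 0 0 0 -7;-1 0 0 0 0 0 -5.5")

```text
clock: 44.37
eef_pos: [694.5, 20.4, 69.6]
tool_rot: [-3.141, -0.003, 0.559]
force: [-1.4, 1.6, 6.4]
width: 49.6
gripper_force: 61.4
```

Call:
move_arm(targets="-1 0 0 0 0 0 0;-1 0 0 0 0 0 0;-1 0 0 0 0 0 0;-1 0 0 0 0 0 0")

```text
clock: 44.7
eef_pos: [694.5, 20.4, 69.6]
tool_rot: [-3.141, -0.003, 0.553]
force: [-1.7, 2.3, 6.8]
width: 49.9
gripper_force: 62.0
```

Call:
move_arm(targets="1 0 0 0 0 0 0;1 0 0 0 0 0 0;1 0 0 0 0 0 0;1 0 0 0 0 0 0;1 0 0 0 0 0 0")

```text
clock: 45.12
eef_pos: [693.5, 19.2, 66.9]
tool_rot: [3.141, 0.0, 0.553]
force: [0.1, -0.2, 0.3]
width: 85.3
gripper_force: 0.0
```

Call:
move_arm(targets="1 0 0 -2 0 0 0;1 0 0 -3.5 0 0 0;1 0 0 -3.5 0 0 0;1 0 0 -3 0 0 0;1 -4 0 0 0 0 0")

```text
clock: 45.53
eef_pos: [670.5, 2.8, 193.7]
tool_rot: [3.132, -0.017, 0.563]
force: [3.2, -0.2, 0.2]
width: 85.5
gripper_force: 0.0
```

Call:
move_arm(targets="1 -4 0 0 0 0 0;1 -4 0 0 0 0 0;1 -4 0 0 0 0 0;1 0 0 0 0 0 0;1 0 0 0 0 0 0")

```text
clock: 45.95
eef_pos: [555.6, -66.2, 187.5]
tool_rot: [-3.141, -0.0, 0.548]
force: [1.0, 0.8, 0.9]
width: 85.5
gripper_force: 0.0
```

Run:
```python
from h import *
st();t=grab('top');s=grab('scene')
A=cv2.resize(t['color'][95:195,155:255,::-1],None,fx=4,fy=4,interpolation=2)
B=cv2.resize(s['color'][115:195,230:310,::-1],None,fx=5,fy=5,interpolation=2)
cv2.imwrite('pics/c10.png',np.hstack([A,B]))
```

```text
45.95 [555.6 -66.2 187.5] [-3.141 -0.     0.548] q [-0.4   0.61  0.75  1.8  -0.51  0.94 -0.45] F [1.  0.8 0.9] w 85.5 0.0
```

View pics/c10.png

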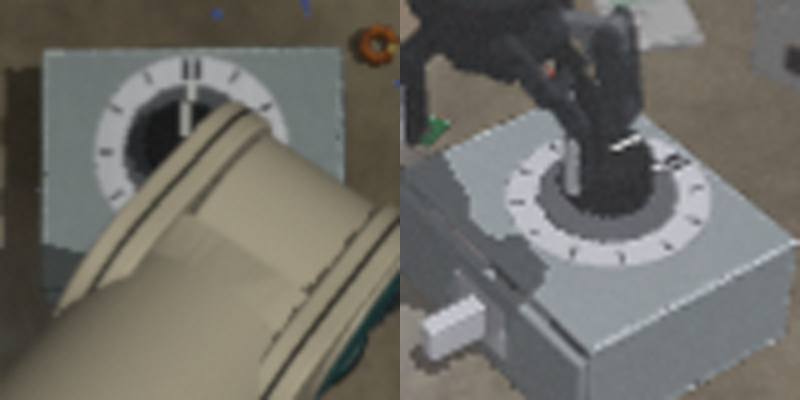

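```bash
python3 -c "
from h import *
print(order.finish_job())"
```

```text
the job is handed in; nothing more can be done
None
```

The job is handed in, with no verdict returned. By my pictures the lock opened on 3, 10, 1, both battery packs went from the turntable into the drawer, and the drawer is shut with the dial on 12. The other things were not touched as far as I saw. The reported tool height read about 37 mm below the real fingertips, so I worked with that offset.

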